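# Clip a washed sauce pump back into its lid with the clip fork

### The job

The sauce pump has been washed and put back through the lid of its tub, but its split retaining clip is still in the parts tray. Take the larger of the two clips out of the tray, lay it flat on the steel lid with its mouth towards the pump's neck and let go; then, under the overhanging pump cap, push it sideways onto the neck with the clip fork - not with the fingers - until it snaps fully home. Stand the fork upright in its block again, fully down, leave the small clip in the tray, and do not knock over or shove the bottle, can, shaker or sauce cups.

Things in the scene. Friction and masses are not known exactly. Their poses are not given: they have to be found in the camera images.
- clip: Large split clip: black heel, two sprung 5 mm steel-wire jaws, 46x40x22 mm. Origin: bore centre on its underside; +x out of the mouth (jaw ends x=19.5, mouth 23 wide), +z up. Heel post x -26..-16, y +-10, z 0..22 (finger grip above z 9); shoulders x -26..-16, y +-20, z 0..9, whose back the fork's tines push. Bore 18 mm. Starts flat, any yaw. 34 g.
- small_clip: Small split clip of the same shape, for another pump: every size 0.68 of the large one's (31x27x15 mm). Same frame. It lies in the same tray and is left there.
- parts_tray: Fixed shallow grey plastic tray, 120 x 164 mm (its x, y), walls 14 mm high; its inner floor is 3 mm above the worktop. Origin under its middle. Tray and fork block can change places. The large clip starts near its middle or a little to -y, the small one in its +y half.
- sauce_pump: Fixed white tub (173 mm wide) with a flat round steel lid, 180 mm across, top at z=132 mm, and a pump. Origin: on the worktop under the lid's middle. The pump stands at x=+40, y=0; its spout points to +x (76 mm out from the pump, 30 mm over the lid), so the free part of the lid lies to -x. Its yaw is -0.05 to 1.3 rad.
- neck (a point): Point on the pump's axis at the lid's top, z=132 mm; axes as sauce_pump's. Groove: 18 mm core, 7 mm high, right on the lid, where the 5 mm jaws go. Above: 28 mm collar z +7..15, 22 mm barrel, then a black cap 72 mm wide, z +46..+71, overhanging all round, so a tool needs some 30-45 deg of tilt to push under it. The clip resists with some 5-12 N, then snaps; home: origin on this axis.
- fork: Clip fork, 126 mm long, 75 g. Origin midway between the ends of its two tines; +z along it to the handle. Steel blade 5 mm thick (x), 41 wide (y); gap between tines 27 wide, 17 deep. Guard 24x26 mm at z 48..52. Black handle 16 (x) x 20 (y) mm at z 52..126, gripped across either. Starts upright in the block, guard on the block's top.
- fork_block: Fixed white block 52 x 76 x 54 mm; origin under its middle. A slot right through it, 7.5 mm (x) by 45.5 mm (y), edges bevelled 4 mm, takes the fork's blade; when the fork is fully down its guard rests on the top and its origin is 6 mm above the block's, axes alike (or half turned).
- ale_bottle: Brown long-neck bottle, 61 mm wide, 230 mm tall, standing loose behind the fixed black receipt printer, which is 190 mm tall and reaches from about 0.15 to 0.37 m ahead of the robot at its left (0.12 to 0.30 m): keep the arm's links off it. Origin under the bottle's middle. Bystander.
- basket: Fixed white slotted basket of sachets at the right, 148 x 118 mm (x, y), walls 67 mm and contents up to 95 mm high; origin under its middle. Bystander.
- can: Drinks can, 53 mm wide, 134 mm tall, standing loose at the left; origin under its middle. Bystander.
- salt_shaker: Salt shaker, 40 mm wide, 81 mm tall, standing loose near the far edge of the worktop; origin under its middle. Bystander.
- sauce_cup_a: Small black sauce cup, 51 mm wide, 29 mm tall, loose; origin under its middle. Bystander.
- sauce_cup_b: Second sauce cup, same size, loose; origin under its middle. Bystander.
Things that resemble listed ones, but are neither listed nor needed, are in the scene too. Leave any orange look-alike of the fork alone.

How it is judged:
By the outcome, as a careful person would: the job done as asked, in the order asked, and still so for the second after the job is handed in, with the robot touching nothing.
It also fails if it takes over 69 s, if anything falls off the work surface, if the arm or the gripper's body presses on something with over 40 N, if the wrist force passes 120 N, or if a joint passes its speed limit or range.

### The arm

A 6-joint arm with a two-finger parallel gripper is mounted at the origin on the work surface; the furniture and walls round the work are solid. World frame = base frame: x ahead of the robot, y to its left, z up, the work surface at z = 0. Lengths are in mm, angles in rad, forces in N, time in s.
With the tool pointing down it reaches from about 275 to 750 mm from the base axis. Payload 10.2 kg.
Tool frame: the origin (TCP) lies at the very end of the fingers, on their centre line; the grasp point (between the pads) lies 19 mm behind it; z points along the fingers, y is the line along which they close (so a half turn about z gives the same grasp; the last joint's range is limited). The gripper opens to 85 mm and grips with 20 to 120 N. Pads are 22 mm wide; open, the fingers measure 114 mm over their backs; the gripper's body (76 mm by 85 mm) begins 54 mm behind the grasp point. The pads swing forward as they close: fully open they stand 13 mm farther back than shut.
Start: joints at [-1.509, 0.313, 1.498, -0, 1.331, -0.223], TCP at [147.494, -503.862, 194.294] pointing down, gripper open.
Joint ranges: [-2.94, 2.94], [-0.97, 2.17], [0.19, 2.56], [-1.23, 4.37], [0.02, 3.11], [-2.88, 2.88]. Speed limits (rad/s): [2.39, 2.39, 3.01, 3.14, 3.14, 3.14].

### API

Orientations are given as a unit quaternion [w, x, y, z].
In Python, from rig import telemetry, optics, ctrl gives the robot as it stands.
- The arm moves only by the tool servo_tool, never from a script. Its argument "deltas" is a list of rows, each a list of 3 entries, a list of its own where there are three numbers: the shift along the tool's x, y, z in units of 20 cm (1.0 is 20 cm), then the turn, a rotation vector about the tool's x, y, z in units of 90 degrees (1.0 is 90 degrees), then the opening, from 0 (shut) to 1 (fully open). A call has 1 to 8 rows; each row shifts and turns the commanded pose from where the row before left it, along the tool's axes as they then stand; what a row does not reach is not made up. A row lasts 1/10 s, in which the tool goes at most 50 mm and 8.59 degrees, less where a joint would pass 70% of its speed; a pose out of reach is approached as far as the arm can. A call with a number of a shift or a turn outside -1 to 1 is refused whole. A call with a gripper value outside its range is refused whole. The fingers move at their own pace and stop on an object; "squeeze" is the grip in N (left out, the last holds). Time passes only in rows, so rows that do not move let the fingers close. It gives the time, the measured TCP pose, the force, the opening and the grip force at its end, in the units of the state.
- telemetry.sense(): the state, without advancing time (a new reading comes with each control period).
- optics.capture(name): name is "side" or "top" or "wrist"; returns the picture (384x512x3 uint8, blue, green, red); there is no depth.
- optics.camera_model(name): a dict with "vfov" (degrees; the focal length in pixels is half the picture's height over the tangent of half this angle, whatever the lens; pixels are square), "cx", "cy" (the principal point, pixels), "R" (3x3) and "t" (3): a world point X has camera coordinates R X + t; the wrist camera has in their place "mount" (4x4, takes a point from camera to tool coordinates, whose origin is the TCP and whose axes are the flange's). Camera axes: x right, y down, z forward; pixel columns grow to the right and rows downward; lengths in mm; the calibration is good to about 2 mm. A picture is of the moment at which its call begins: read the wrist's pose just before it. camera_model takes no time and is no camera call.
- ctrl.finish_job(): hands the job in; it is judged then, once.
The state is a dict: "time_s": time; "joints": joint angles; "dq": joint speeds; "tau": joint torques, N m; "eef_pos": TCP position; "ee_rot": TCP orientation; "force": force on the tool from outside, world axes, zero at the start; "wrist_torque": the same for the moment, N m; "grip_width": opening from 0.0 (shut) to 1.0 (fully open); "grip_force": force on a finger pad.
Only numpy, scipy, OpenCV 4.12 (cv2) and the standard library are available. Lean on these libraries where they do the work, as an engineer would, in place of code of your own. Each camera call takes 0.05 s, during which the arm holds its last target. There are 200 camera calls.

## Working session

There is one attempt and no reset: what is moved stays moved. The work goes in short steps, Python scripts to look and compute and a tool call to move; the robot and the scene stay as the last step left them, time stands still between calls to the robot, and variables do not carry over. Pictures are saved under pics/ and viewed, at most 10 in all, crops included, and the job is handed in when it is done.

Besides the shell and the picture viewer there is one more tool, called after "Emit:" in YAML: its name, and indented under it one key for each argument. servo_tool: Moves the arm, as the interface text tells. Its arguments: {"type":"object","properties":{"deltas":{"type":"array"},"squeeze":{"type":"number"}},"required":["deltas"]}

```bash
ls; mkdir -p pics; python3 - <<'E'
from rig import telemetry, optics
import cv2,numpy as np
s=telemetry.sense();print(s)
ims={n:optics.capture(n) for n in("side","top","wrist")}
for n in ims:
    cv2.imwrite(f"pics/{n}0.png",ims[n]); print(n,optics.camera_model(n))
cv2.imwrite("pics/top0b.png",cv2.resize(ims["top"],(800,600)))
cv2.imwrite("pics/side0b.png",cv2.resize(ims["side"],(800,600)))
E
```

```text
pics
{'time_s': 0.0, 'joints': array([-1.50939786e+00,  3.13424987e-01,  1.49844871e+00,  4.45049285e-05,
        1.33098973e+00, -2.23386571e-01]), 'dq': array([ 0.00013419, -0.00027172,  0.00111087, -0.00107444, -0.00044671,
        0.00214336]), 'tau': array([-5.82662706e-04, -4.12268221e+01, -2.59742314e+01, -1.95150064e-04,
        4.13086731e-03, -2.55658210e-05]), 'eef_pos': array([ 147.48784264, -503.54216986,  193.74352734]), 'ee_rot': array([-6.31555663e-04,  9.89879855e-01,  1.41906549e-01,  7.29478070e-05]), 'force': array([0.7247408 , 0.83742081, 0.02005481]), 'wrist_torque': array([0.01872869, 0.03018571, 0.06080782]), 'grip_force': 0.0, 'grip_width': 1.0009490296386852}
side {'vfov': 54.88706753030816, 'cx': 257.3366717717239, 'cy': 192.4940772871085, 'R': array([[ 0.9958241 ,  0.09067029,  0.01064229],
       [ 0.06024101, -0.5650398 , -0.82286149],
       [-0.06859578,  0.82006641, -0.56814233]]), 't': array([-492.3263957 ,   30.51373265,  943.92242075])}
top {'vfov': 48.92733033733106, 'cx': 259.4950881683967, 'cy': 188.6827139961074, 'R': array([[ 0.01901168, -0.99946109,  0.02675989],
       [-0.99755506, -0.02076206, -0.06672955],
       [ 0.06724918, -0.02542582, -0.99741219]]), 't': array([-19.09667898, 514.10203346, 977.67387358])}
wrist {'vfov': 71.7154338897937, 'cx': 255.12444078299117, 'cy': 190.03423240225257, 'mount': array([[-4.39941150e-05, -9.59929945e-01, -2.80240073e-01,
         7.13538133e+01],
       [ 9.99999486e-01,  2.41751944e-04, -9.85080467e-04,
        -1.16833480e+00],
       [ 1.01335682e-03, -2.80239972e-01,  9.59929441e-01,
        -1.79586264e+02],
       [ 0.00000000e+00,  0.00000000e+00,  0.00000000e+00,
         1.00000000e+00]])}
```

View pics/top0b.png

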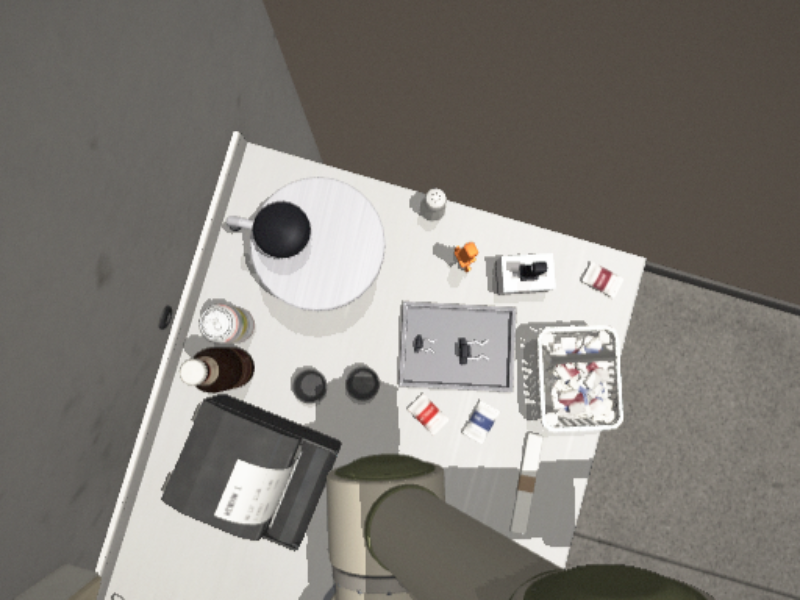

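View pics/side0b.png

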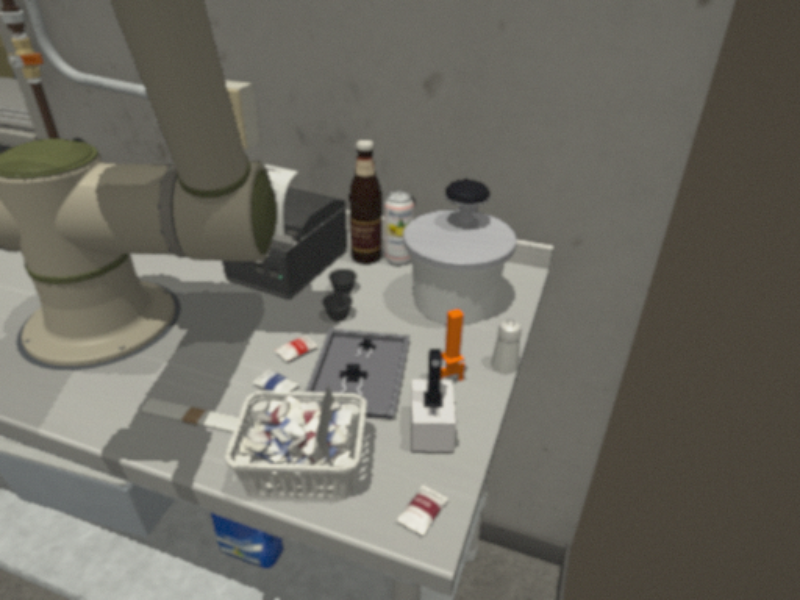

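Top view (800×600): the lid is centred near (318,244) and the cap near (281,230), with the spout pointing left (+y). The large clip's heel is at (463,350) with its mouth to the right, the small clip at (420,344), and the fork in its white block at (526,272). The orange look-alike is at (466,256).

```bash
cat > h.py <<'E'
import numpy as np,cv2
from scipy.spatial.transform import Rotation as Ro
from rig import telemetry,optics
def q2R(q): return Ro.from_quat([q[1],q[2],q[3],q[0]]).as_matrix()
def cam(n,s=None):
    """fx, cx, cy, camera centre, camera-to-world rotation"""
    m=optics.camera_model(n); f=192/np.tan(np.radians(m['vfov']/2))
    if n=='wrist':
        s=s or telemetry.sense(); R=q2R(s['ee_rot']); M=m['mount']
        return f,m['cx'],m['cy'],R@M[:3,3]+s['eef_pos'],R@M[:3,:3]
    return f,m['cx'],m['cy'],-m['R'].T@m['t'],m['R'].T
def plane(c,uv,z):
    f,cx,cy,C,R=c; uv=np.atleast_2d(uv).astype(float)
    d=np.c_[(uv-[cx,cy])/f,np.ones(len(uv))]@R.T
    return (C+d*((z-C[2])/d[:,2])[:,None])[:,:2]
def proj(c,X):
    f,cx,cy,C,R=c; p=(np.atleast_2d(X)-C)@R; return p[:,:2]/p[:,2:]*f+[cx,cy]
def blobs(mask,amin):
    cs,_=cv2.findContours(mask.astype(np.uint8),cv2.RETR_EXTERNAL,cv2.CHAIN_APPROX_NONE)
    return [k[:,0,:] for k in cs if cv2.contourArea(k)>=amin]
def circ(P):
    A=np.c_[2*P,np.ones(len(P))]; s=np.linalg.lstsq(A,(P**2).sum(1),rcond=None)[0]
    return s[:2],np.sqrt(s[2]+s[:2]@s[:2])
E
python3 - <<'E'
from h import *
im=cv2.imread('pics/top0.png'); c=cam('top'); g=im.max(2)
print('cam',c[0],c[3])
def roi(m,x0,y0,x1,y1):
    o=np.zeros_like(m);o[y0:y1,x0:x1]=m[y0:y1,x0:x1];return o
for nm,r,z,th in(('cap',(150,120,210,175),195,60),('tray clips',(258,195,328,247),25,50),('fork',(320,160,356,190),132,60)):
    for b in blobs(roi((g<th),*r),8):
        P=plane(c,b+0.,z); print(nm,len(b),b.mean(0),'circ',circ(P),'bbox',P.min(0),P.max(0))
for b in blobs(roi((g>215),312,155,358,192),100):
    P=plane(c,b,54); print('block',cv2.minAreaRect(P.astype(np.float32)))
for b in blobs(roi((g<150)&(im.std(2)<12),250,188,335,252),2000):
    P=plane(c,b,14); print('tray',cv2.minAreaRect(P.astype(np.float32)))
# lid edge along radial lines from a guess
gr=cv2.cvtColor(im,cv2.COLOR_BGR2GRAY)
hc=cv2.HoughCircles(cv2.GaussianBlur(gr,(3,3),0),cv2.HOUGH_GRADIENT,1,200,param1=60,param2=15,minRadius=38,maxRadius=48)
print('lid hough',hc, plane(c,hc[0,:,:2],132))
cv2.imwrite('pics/topcrop.png',cv2.resize(im[100:260,130:370],None,fx=3.3,fy=3.3,interpolation=cv2.INTER_CUBIC))
E
```

```text
cam 422.0145588494251 [ 447.46037743   16.44558952 1009.96066273]
cap 100 [179.56 146.71] circ (array([580.44586316, 151.98514852]), np.float64(33.85177572946594)) bbox [546.91112008 116.67122341] [613.76502567 186.34596006]
tray clips 27 [294.40740741 223.37037037] circ (array([434.11040047, -82.92790221]), np.float64(12.42489122072232)) bbox [419.08242264 -95.26459605] [449.3002609  -90.49124079]
fork 63 [340.95238095 172.3015873 ] circ (array([ 543.598196  , -175.37961482]), np.float64(12.789931819275035)) bbox [ 532.33843125 -193.56202273] [ 554.15001023 -159.70503744]
block ((551.62109375, -179.0753631591797), (82.86870574951172, 104.603271484375), 1.1838674545288086)
lid hough [[[203.5 156.5  40.8]]] [[571.58929046 112.33805961]]
```

View pics/topcrop.png

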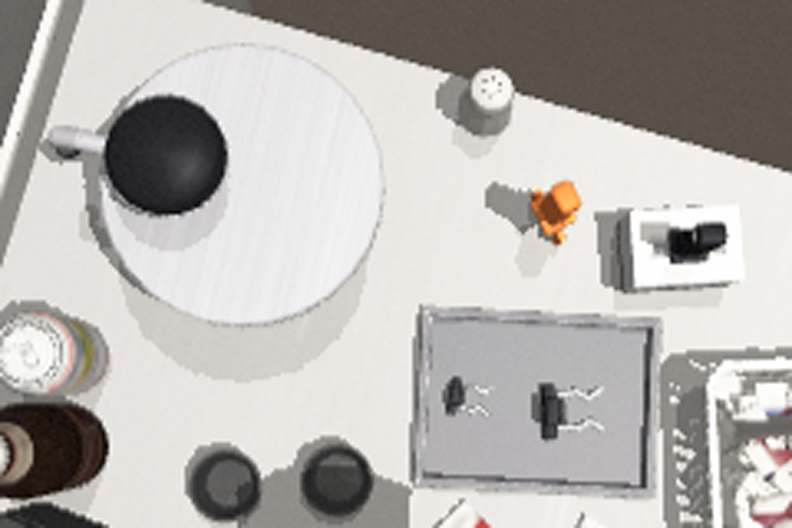

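The crop shows the lid circle centred at crop (243,184), radius about 89 mm as expected. The cap is at (165,154), the large clip's heel at (547,410) with its jaws to the right, and the fork in its block at (697,240). I'll move over the tray for a closer wrist view.

Emit:
servo_tool:
  deltas:
    - [[0,0,0],[0,0,0.09],0.5]
    - [[0,0,0],[0,0,0.09],0.5]
    - [[0.118,-0.168,0],[0,0,0],0.5]
    - [[0.118,-0.168,0],[0,0,0],0.5]
    - [[0.118,-0.168,0],[0,0,0],0.5]
    - [[0.118,-0.168,0],[0,0,0],0.5]
    - [[0.118,-0.168,0],[0,0,0],0.5]
    - [[0.118,-0.168,0],[0,0,0],0.5]

```text
time_s: 0.95
eef_pos: [289.3, -300.4, 194.2]
ee_rot: [-0.0, 1.0, 0.001, 0.0]
force: [0.4, 0.1, 0.2]
grip_width: 0.498
grip_force: 0.0
```

Emit:
servo_tool:
  deltas:
    - [[0.118,-0.168,0],[0,0,0],0.5]
    - [[0.118,-0.168,0],[0,0,0],0.5]
    - [[0.118,-0.168,0],[0,0,0],0.5]
    - [[0.118,-0.168,0],[0,0,0],0.5]
    - [[0.118,-0.168,0],[0,0,0],0.5]
    - [[0.118,-0.168,0],[0,0,0],0.5]
    - [[0,0,0],[0,0,0],0.5]

```text
time_s: 1.65
eef_pos: [431.2, -96.7, 194.1]
ee_rot: [-0.0, 1.0, 0.004, 0.0]
force: [-0.2, 0.1, -0.7]
grip_width: 0.504
grip_force: 0.0
```

```bash
python3 - <<'E'
from h import *
s=telemetry.sense();print(s['time_s'],s['joints'].round(3),s['eef_pos'].round(1),s['ee_rot'].round(4),s['grip_width'])
im=optics.capture('wrist');cv2.imwrite('pics/w1.png',im);np.save('w1.npy',np.r_[s['eef_pos'],s['ee_rot']])
cv2.imwrite('pics/w1b.png',cv2.resize(im,(800,600),interpolation=cv2.INTER_CUBIC))
E
```

```text
1.65 [-4.880e-01  1.290e-01  1.730e+00  1.000e-03  1.284e+00  1.076e+00] [431.2 -96.7 194.1] [-5.0e-04  1.0e+00  3.6e-03  0.0e+00] 0.5043381162532796
```

View pics/w1b.png

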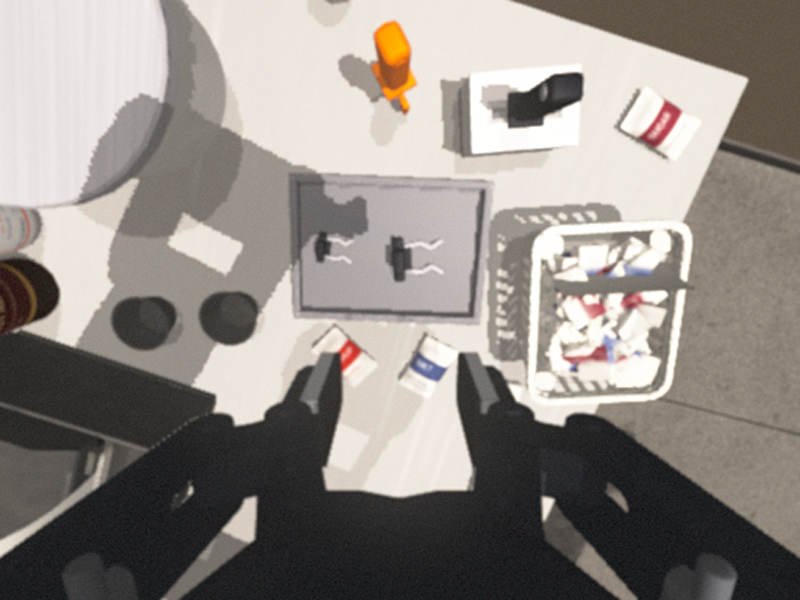

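The wrist view shows the large clip's heel at (399,258) with its jaws to the right, ending near (441,242) and (441,270). The small clip is at (322,247) and the block's top spans (470–580, 68–155), with the handle over it at (555,92).

```bash
python3 - <<'E'
from h import *
a=np.load('w1.npy');s=dict(eef_pos=a[:3],ee_rot=a[3:]);c=cam('wrist',s);im=cv2.imread('pics/w1.png');g=im.max(2)
def roi(m,x0,y0,x1,y1):
    o=np.zeros_like(m);o[y0:y1,x0:x1]=m[y0:y1,x0:x1];return o
R=(225,145,300,185)
for b in blobs(roi(g<55,*R),15):
    for z in(25,12): P=plane(c,b,z).astype(np.float32); print('heel',b.min(0),b.max(0),'z',z,cv2.minAreaRect(P),P.min(0),P.max(0))
print('gray vals',np.median(g[190:195,230:290]))
ys,xs=np.where(roi(g>165,258,145,295,185)); P=plane(c,np.c_[xs,ys],5.5)
if len(P)>4:
    print('jaws n',len(P),P.min(0),P.max(0),'mean',P.mean(0))
    for x in range(xs.min(),xs.max()+1,3): print(x,ys[xs==x],end=' ')
for b in blobs(roi(g>200,295,38,378,104),400):
    ap=cv2.approxPolyDP(b[:,None],4,True)[:,0]; print('\nblock poly',ap.tolist(),plane(c,ap,54).round(1).tolist())
    P=plane(c,b,54).astype(np.float32);print(cv2.minAreaRect(P))
for b in blobs(roi((g<70),315,40,378,90),60):
    print('fork',b.min(0),b.max(0)); 
cv2.imwrite('pics/w1c.png',cv2.resize(np.hstack([im[35:105,292:382],cv2.resize(im[140:190,225:290],(90,70))]),None,fx=4.4,fy=4.4,interpolation=cv2.INTER_CUBIC))
E
```

```text
gray vals 182.0
jaws n 1360 [ 403.70355016 -151.00576021] [459.59417782 -98.81650246] mean [ 432.196468  -126.1612769]
258 [145 146 147 148 149 150 151 181 182 183 184] 261 [145 146 147 148 149 150 151 152 153 154 155 156 157 173 174 175 176 177
 178 179 180 181 182 183 184] 264 [145 146 147 148 149 150 151 152 153 154 155 156 157 158 159 160 161 162
 163 164 165 166 167 168 169 172 173 174 175 176 177 178 179 180 181 182
 183 184] 267 [145 146 147 148 149 150 151 152 153 154 155 156 157 158 159 160 161 162
 163 164 165 166 167 168 169 170 171 172 173 174 175 176 177 178 179 180
 181 182 183 184] 270 [145 146 147 148 149 150 151 152 153 154 155 156 157 158 159 160 161 162
 163 164 165 166 167 168 169 170 171 172 173 174 175 176 177 178 179 180
 181 182 183 184] 273 [145 146 147 148 149 150 151 152 153 154 155 156 157 158 159 160 161 162
 163 164 165 166 167 170 171 172 173 174 175 176 177 178 179 180 181 182
 183 184] 276 [145 146 147 148 149 150 151 152 153 156 157 158 159 160 161 162 163 164
 165 166 167 168 169 170 171 172 173 174 175 176 177 178 179 180 181 182
 183 184] 279 [145
[... 667 characters left out ...]
 [145 146 147 148 149 150 151 152 153 154 155 156 157 158 159 160 161 162
 163 164 165 166 167 168 169 170 171 172 173 174 175 176 177 178 179 180
 181 182 183 184] 294 [145 146 147 148 149 150 151 152 153 154 155 156 157 158 159 160 161 162
 163 164 165 166 167 168 169 170 171 172 173 174 175 176 177 178 179 180
 181 182 183 184] 
block poly [[295, 38], [295, 49], [301, 50], [303, 98], [354, 95], [295, 103], [377, 103], [377, 38]] [[579.2, -136.9], [568.6, -137.4], [567.7, -144.0], [518.4, -149.0], [522.0, -206.7], [512.9, -140.2], [513.6, -233.9], [579.8, -224.9]]
((546.4007568359375, -185.40724182128906), (66.36898803710938, 96.53218841552734), 0.4064026176929474)
fork [326  47] [371  77]
```

View pics/w1c.png

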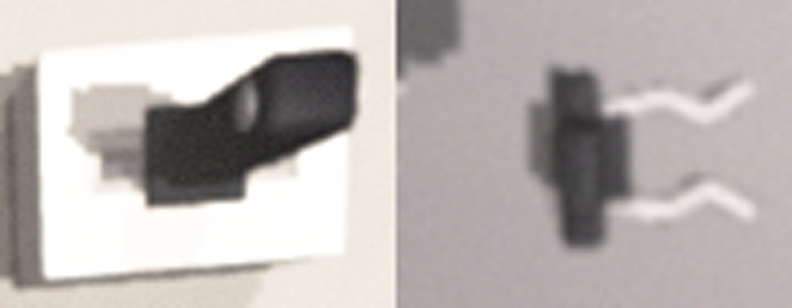

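The left crop shows the block's top-face corners at (40,55), (350,27), (345,253) and (45,278), and the guard's left and bottom edges at x=147 and y=204. In the right crop the heel spans (552–605, 68–248) and the jaw tips are at (752,88) and (752,213). The length works out at 45 mm, so this is the large clip.

```bash
python3 - <<'E'
from h import *
a=np.load('w1.npy');s=dict(eef_pos=a[:3],ee_rot=a[3:]);c=cam('wrist',s)
print('C',c[3])
Rr=lambda p:np.c_[225+(np.array(p)[:,0]-396)/6.092-.4,140+np.array(p)[:,1]/6.16-.4]
L=lambda p:292+np.array(p)[:,:1]/4.4-.4,
def Lf(p): p=np.array(p,float); return np.c_[292+p[:,0]/4.4-.4,35+p[:,1]/4.4-.4]
h=plane(c,Rr([(552,68),(562,248),(605,246),(597,68)]),12); print('heel',h.round(1).tolist(),h.mean(0))
j=plane(c,Rr([(752,88),(752,213),(612,107),(612,210)]),5.5);print('jaw',j.round(1).tolist())
ax=j[:2].mean(0)-h.mean(0);print('yaw',np.arctan2(ax[1],ax[0]),'len',np.linalg.norm(ax))
B=plane(c,Lf([(40,55),(350,27),(345,253),(45,278)]),54);print('block',B.round(1).tolist(),B.mean(0))
e=(B[0]+B[3]-B[1]-B[2]);print('block y-axis yaw',np.arctan2(e[1],e[0]))
G=plane(c,Lf([(147,205),(245,200),(147,110)]),58);print('guard',G.round(1).tolist(),'centre',(G[1]+G[2])/2)
T=plane(c,Lf([(355,55),(355,125)]),132);print('handle end',T.round(1).tolist())
# top cam check of block (crop scale 3.3)
ct=cam('top');Q=np.array([(628,207),(742,205),(744,282),(626,291)])/3.3+[130,100]-.4
B=plane(ct,Q,54);print('top block',B.round(1).tolist(),B.mean(0))
Q=np.array([(547,383),(566,384),(560,439),(540,438)])/3.3+[130,100]-.4;print('top heel',plane(ct,Q,14).mean(0))
E
```

```text
C [502.22463121 -95.1667398  373.69158854]
heel [[452.3, -88.2], [411.4, -90.6], [411.9, -100.5], [452.4, -98.3]] [431.99939878 -94.4111547 ]
jaw [[447.2, -133.7], [418.4, -134.8], [442.7, -101.8], [418.9, -102.1]]
yaw -1.5502426186671352 len 39.82904348634924
block [[570.5, -143.5], [577.2, -219.0], [525.2, -224.4], [518.6, -147.7]] [ 547.86597214 -183.63670357]
block y-axis yaw 1.6579467634926037
guard [[535.9, -171.6], [537.2, -196.1], [557.6, -169.9]] centre [ 547.44144059 -183.00296117]
handle end [[554.2, -190.3], [542.3, -191.8]]
top block [[575.3, -145.1], [578.4, -224.7], [524.8, -226.3], [516.8, -144.3]] [ 548.82292083 -185.07521114]
top heel [432.6802926  -99.60428832]
```

Emit:
servo_tool:
  deltas:
    - [[0.004,-0.0115,0],[0,0,-0.028],0.5]
    - [[0,0,0.2],[0,0,0],0.5]
    - [[0,0,0.2],[0,0,0],0.5]
    - [[0,0,0.2],[0,0,0],0.5]
    - [[0,0,0.2],[0,0,0],0.5]
    - [[0,0,0.05],[0,0,0],0.5]
    - [[0,0,0.05],[0,0,0],0.5]
    - [[0,0,0],[0,0,0],0.5]

```text
time_s: 2.5
eef_pos: [430.8, -98.3, 14.6]
ee_rot: [0.0, 1.0, 0.023, 0.0]
force: [-0.3, 0.5, 0.1]
grip_width: 0.498
grip_force: 0.0
```

Emit:
servo_tool:
  deltas:
    - [[0,0,0],[0,0,0],0]
    - [[0,0,0],[0,0,0],0]
    - [[0,0,0],[0,0,0],0]
    - [[0,0,0],[0,0,0],0]
    - [[0,0,0],[0,0,0],0]
    - [[0,0,0],[0,0,0],0]
  squeeze: 40

```text
time_s: 3.1
eef_pos: [430.7, -97.8, 14.4]
ee_rot: [0.0, 1.0, 0.023, 0.0]
force: [0.3, 0.7, -0.3]
grip_width: -0.002
grip_force: 0.0
```

```bash
python3 - <<'E'
from h import *
s=telemetry.sense();print(s['eef_pos'].round(1),s['ee_rot'].round(4),s['grip_width'],s['joints'].round(3))
im=optics.capture('wrist');cv2.imwrite('pics/w2.png',im)
t=optics.capture('side');cv2.imwrite('pics/s2.png',t)
cv2.imwrite('pics/ws2.png',np.hstack([cv2.resize(im[100:300,150:350],(400,400)),cv2.resize(t[190:290,180:280],(400,400),interpolation=cv2.INTER_CUBIC)]))
E
```

```text
[430.7 -97.8  14.4] [0.000e+00 9.997e-01 2.300e-02 1.000e-04] -0.0023296041736382903 [-0.49   0.383  1.945  0.     0.813  1.035]
```

View pics/ws2.png

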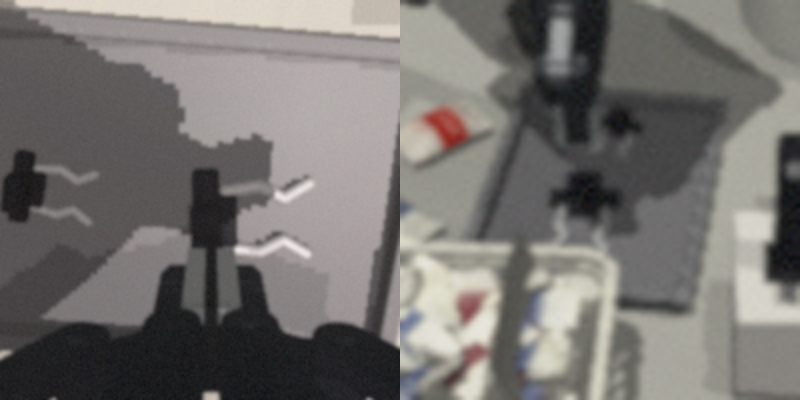

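The left crop shows the shut fingers ending short of the heel; in the right (side) crop the finger end at (575,140) looks clearly above and away from the clip at (585,190). I'll compare this with projections.

```bash
python3 - <<'E'
from h import *
s=telemetry.sense();c=cam('side');p=s['eef_pos'];R=q2R(s['ee_rot'])
print('TCP',proj(c,p),'TCP-35up',proj(c,p+[0,0,35]),'heel',proj(c,[432,-94.4,14]))
w=cam('wrist',s)
for z in(0,-10,-20,-30,-40): print(z,'wrist front tip',proj(w,p+R@[11,0,z]),'side',proj(c,p+R@[0,0,z]))
print('heel in wrist', proj(w,[[452,-93.5,12],[412,-95.5,12],[432,-94.4,12]]))
# observed heel in this picture -> plane z=12 ; crop scale 2, off (150,100)
for q in [(192,170),(218,170),(237,195),(237,245),(190,245)]: print(q,plane(w,[q[0]/2+150,q[1]/2+100],12),plane(w,[q[0]/2+150,q[1]/2+100],25))
E
```

```text
TCP [[225.04070423 237.21712997]] TCP-35up [[224.41493299 225.11256803]] heel [[225.87391208 236.36380483]]
0 wrist front tip [[257.04352616 200.27120282]] side [[225.04070423 237.21712997]]
-10 wrist front tip [[257.13444795 204.96577919]] side [[224.86498368 233.81861144]]
-20 wrist front tip [[257.23563549 210.1904078 ]] side [[224.68681229 230.37269249]]
-30 wrist front tip [[257.34893141 216.04022992]] side [[224.50613843 226.87837448]]
-40 wrist front tip [[257.47664741 222.6346056 ]] side [[224.32290899 223.33463053]]
heel in wrist [[252.43268847 185.19806132]
 [252.79311029 236.60044862]
 [252.48138867 211.63685959]]
(192, 170) [[451.9344715  -88.93499154]] [[455.48488052 -89.24502673]]
(218, 170) [[452.36088174 -98.14764912]] [[455.88081521 -97.79925539]]
(237, 195) [[ 443.37393405 -105.4395094 ]] [[ 447.53616495 -104.56996619]]
(237, 245) [[ 423.98149375 -106.60742804]] [[ 429.52970295 -105.65441365]]
(190, 245) [[423.17552297 -89.24206218]] [[428.78133493 -89.53015103]]
```

The cameras agree that the fingers really end some 35–40 mm short of the nominal TCP, and the clip hasn't moved. I'll lower in steps and close to find the grip height.

Emit:
servo_tool:
  deltas:
    - [[0.0065,-0.017,0],[0,0,0],0.4]
    - [[0,0,0],[0,0,0],0.4]
    - [[0,0,0.06],[0,0,0],0.4]
    - [[0,0,0.06],[0,0,0],0.4]
    - [[0,0,0],[0,0,0],0]
    - [[0,0,0],[0,0,0],0]
    - [[0,0,0],[0,0,0],0]
    - [[0,0,0],[0,0,0],0]
  squeeze: 30

```text
time_s: 4.0
eef_pos: [432.1, -94.5, -9.2]
ee_rot: [0.0, 1.0, 0.023, 0.0]
force: [-0.0, -0.1, -0.1]
grip_width: 0.004
grip_force: 0.0
```

Emit:
servo_tool:
  deltas:
    - [[0,0,0],[0,0,0],0.4]
    - [[0,0,0],[0,0,0],0.4]
    - [[0,0,0.04],[0,0,0],0.4]
    - [[0,0,0],[0,0,0],0]
    - [[0,0,0],[0,0,0],0]
    - [[0,0,0],[0,0,0],0]
    - [[0,0,0],[0,0,0],0]

```text
time_s: 4.7
eef_pos: [431.8, -94.3, -17.7]
ee_rot: [0.0, 1.0, 0.023, 0.0]
force: [1.0, -1.0, -1.5]
grip_width: 0.1
grip_force: 32.0
```

Emit:
servo_tool:
  deltas:
    - [[0,0,0],[0,0,0],0.4]
    - [[0,0,0],[0,0,0],0.4]
    - [[0,0,0.03],[0,0,0],0.4]
    - [[0,0,0],[0,0,0],0]
    - [[0,0,0],[0,0,0],0]
    - [[0,0,0],[0,0,0],0]
    - [[0,0,0],[0,0,0],0]
    - [[0,0,0],[0,0,0],0]
  squeeze: 40

```text
time_s: 5.5
eef_pos: [431.8, -94.3, -23.7]
ee_rot: [0.0, 1.0, 0.023, 0.0]
force: [0.3, 0.0, -0.4]
grip_width: 0.103
grip_force: 41.4
```

```bash
python3 - <<'E'
from h import *
s=telemetry.sense();print(s['eef_pos'].round(2),s['ee_rot'].round(4),s['grip_width'],s['force'])
w=cam('wrist',s);im=optics.capture('wrist');cv2.imwrite('pics/w3.png',im)
print(proj(w,[[452,-93.5,12],[412,-95.5,12],[432,-94.4,12]]))
E
```

```text
[431.82 -94.32 -23.66] [0.     0.9997 0.023  0.    ] 0.10283886269439953 [ 0.27540614  0.04474917 -0.35626554]
[[257.65683197 204.78964099]
 [257.7387512  266.182124  ]
 [257.53134601 236.56934907]]
```

Emit:
servo_tool:
  deltas:
    - [[0,0,-0.1],[0,0,0],0]
    - [[0,0,-0.23],[0,0,0],0]
    - [[0,0,-0.23],[0,0,0],0]
    - [[0,0,-0.23],[0,0,0],0]
    - [[0,0,-0.23],[0,0,0],0]
    - [[0,0,-0.23],[0,0,0],0]

```text
time_s: 6.15
eef_pos: [431.3, -94.1, 228.4]
ee_rot: [0.0, 1.0, 0.023, 0.0]
force: [1.1, -0.7, -1.0]
grip_width: 0.101
grip_force: 41.4
```

Emit:
servo_tool:
  deltas:
    - [[0.095,-0.15,0],[0,0,0],0]
    - [[0.095,-0.15,0],[0,0,0],0]
    - [[0.095,-0.15,0],[0,0,0],0]
    - [[0.095,-0.15,0],[0,0,0],0]
    - [[0.095,-0.15,0],[0,0,0],0]
    - [[0,0,0],[0,0,0],0]
    - [[0,0,0],[0,0,0],0]

```text
time_s: 6.85
eef_pos: [519.6, 60.2, 225.9]
ee_rot: [0.0, 1.0, 0.024, -0.0]
force: [-1.3, -0.3, 0.3]
grip_width: 0.1
grip_force: 41.4
```

```bash
python3 - <<'E'
from h import *
s=telemetry.sense();print(s['time_s'],s['joints'].round(3),s['eef_pos'].round(1),s['ee_rot'].round(4),s['grip_width'],s['grip_force'])
im=optics.capture('wrist');cv2.imwrite('pics/w4.png',im);np.save('w4.npy',np.r_[s['eef_pos'],s['ee_rot']])
cv2.imwrite('pics/w4b.png',cv2.resize(im,(800,600),interpolation=cv2.INTER_CUBIC))
E
```

```text
6.85 [-0.109  0.288  1.448 -0.     1.406  1.415] [519.6  60.2 225.9] [ 1.000e-04  9.997e-01  2.370e-02 -4.000e-04] 0.0998503288996764 41.439473032951355
```

View pics/w4b.png

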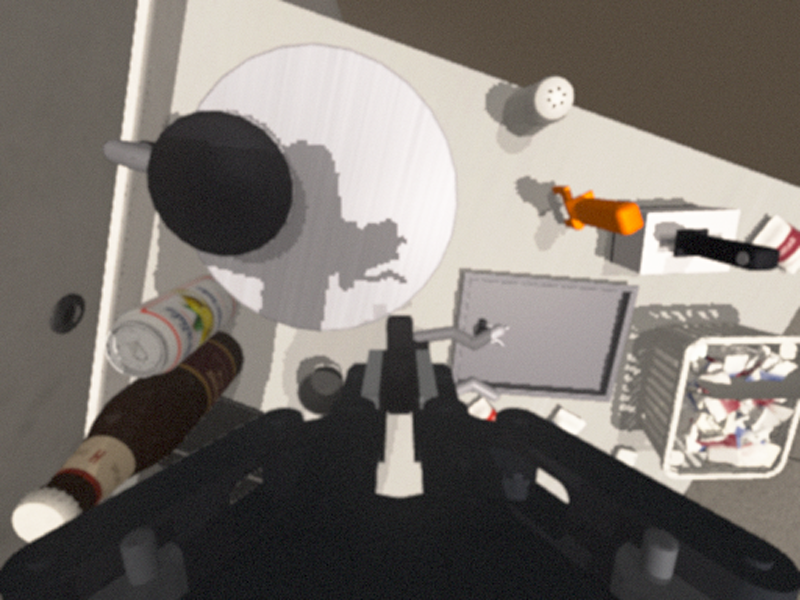

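The wrist view shows the clip firmly held. The whole lid is visible, with edge points near (312,43), (457,195) and (325,330). The cap is centred near (221,183), and the spout tip is at (107,149).

```bash
python3 - <<'E'
from h import *
a=np.load('w4.npy');s=dict(eef_pos=a[:3],ee_rot=a[3:]);c=cam('wrist',s);im=cv2.imread('pics/w4.png');g=im.max(2)
print('C',c[3])
# lid edge: strongest radial gradient near r=90 on z=132, centre guess from the top camera
gr=cv2.GaussianBlur(cv2.cvtColor(im,cv2.COLOR_BGR2GRAY),(3,3),0).astype(np.float32)
cen=np.array([571.6,112.3])
for it in range(3):
    E=[]
    for t in np.radians(np.arange(-115,75,3)):
        r=np.arange(80,101,.5); X=np.c_[cen[0]+r*np.cos(t),cen[1]+r*np.sin(t),np.full(len(r),132.)]
        uv=proj(c,X).astype(np.float32); v=cv2.remap(gr,uv[:,:1],uv[:,1:],cv2.INTER_LINEAR)[:,0]
        d=np.abs(v[6:]-v[:-6]); k=d.argmax()
        if d[k]>12: E.append(X[k+3,:2])
    E=np.array(E); c0,r0=circ(E); e=abs(np.linalg.norm(E-c0,axis=1)-r0); E=E[e<2.5]; c0,r0=circ(E)
    print('lid',c0.round(1),r0.round(1),len(E)); cen=c0
m=np.zeros_like(g);m[65:170,85:195]=(g<60)[65:170,85:195]
b=max(blobs(m,200),key=len)
for z in(178,190,203): P=plane(c,b,z);c1,r1=circ(P);print('cap z',z,c1.round(1),r1.round(1),'vec',(c1-cen).round(1),np.linalg.norm(c1-cen).round(1),'yaw',np.arctan2(*(c1-cen)[::-1]).round(3), 'resid',np.std(np.linalg.norm(P-c1,axis=1)-r1).round(2))
for z in(150,162,172): 
    S=plane(c,np.array([(106,149)])*.64,z); print('spout tip',z,S, np.linalg.norm(S-cen-0),'yaw from lid',np.arctan2(*(S[0]-cen)[::-1]))
E
```

```text
C [590.69177546  64.80834836 405.44513361]
lid [572.4 116.3] 88.1 55
lid [572.2 116.6] 88.4 56
lid [572.2 116.6] 88.4 56
cap z 178 [580.7 159.5] 36.7 vec [ 8.5 42.9] 43.7 yaw 1.375 resid 0.63
cap z 190 [581.2 154.5] 34.8 vec [ 9.  37.9] 39.0 yaw 1.336 resid 0.6
cap z 203 [581.8 149.1] 32.7 vec [ 9.6 32.5] 33.9 yaw 1.283 resid 0.56
spout tip 150 [[597.2695542  235.46868368]] 121.46664181438437 yaw from lid 1.3627668982057075
spout tip 162 [[596.96055107 227.45160387]] 113.56665794427867 yaw from lid 1.350848995788255
spout tip 172 [[596.70304846 220.77070403]] 106.99732709650517 yaw from lid 1.3395743840470007
```

```bash
python3 - <<'E'
from h import *
c=cam('top');im=cv2.imread('pics/top0.png');g=im.max(2)
gr=cv2.cvtColor(im,cv2.COLOR_BGR2GRAY).astype(np.float32)
cen=np.array([571.6,114.3])
for it in range(3):
    E=[]
    for t in np.radians(np.r_[np.arange(-170,60,3)]):
        r=np.arange(80,101,.5); X=np.c_[cen[0]+r*np.cos(t),cen[1]+r*np.sin(t),np.full(len(r),132.)]
        uv=proj(c,X).astype(np.float32); v=cv2.remap(gr,uv[:,:1],uv[:,1:],cv2.INTER_CUBIC)[:,0]
        d=np.abs(v[6:]-v[:-6]); k=d.argmax()
        if d[k]>10: E.append(X[k+3,:2])
    E=np.array(E); c0,r0=circ(E); e=abs(np.linalg.norm(E-c0,axis=1)-r0); E=E[e<2]; c0,r0=circ(E)
    print('lid',c0.round(1),r0.round(1),len(E)); cen=c0
m=np.zeros_like(g);m[120:175,150:210]=(g<60)[120:175,150:210]
b=max(blobs(m,200),key=len)
for z in(178,190,203): P=plane(c,b,z);print('cap',z,circ(P))
S=plane(c,np.array([(50,138)])/3.3+[130,100]-.4,158);print('spout tip',S,np.arctan2(*(S[0]-cen)[::-1]))
E
```

```text
lid [573.5 113.7] 87.9 63
lid [573.6 113.5] 88.0 59
lid [573.5 113.7] 87.9 60
cap 178 (array([583.21992743, 154.81249051]), np.float64(34.557920472051805))
cap 190 (array([581.26176442, 152.81671969]), np.float64(34.05946535963912))
cap 203 (array([579.14042115, 150.65463464]), np.float64(33.51947232119117))
spout tip [[595.94779581 228.87542451]] 1.3785053599372934
```

Emit:
servo_tool:
  deltas:
    - [[0,0,0],[0,0,-0.0911],0]
    - [[0,0,0],[0,0,-0.0911],0]
    - [[0,0,0],[0,0,-0.0911],0]
    - [[0,0,0],[0,0,-0.0911],0]
    - [[0,0,0],[0,0,-0.0911],0]
    - [[0,0,0],[0,0,-0.0911],0]
    - [[0,0,0],[0,0,-0.0911],0]
    - [[0,0,0],[0,0,-0.0911],0]

```text
time_s: 7.7
eef_pos: [519.4, 58.7, 226.5]
ee_rot: [0.0, 0.827, 0.563, -0.0]
force: [0.4, -0.1, -0.6]
grip_width: 0.103
grip_force: 41.4
```

Emit:
servo_tool:
  deltas:
    - [[0,0,0],[0,0,-0.0911],0]
    - [[0,0,0],[0,0,-0.0911],0]
    - [[0,0,0],[0,0,-0.0911],0]
    - [[0,0,0],[0,0,-0.0911],0]
    - [[0,0,0],[0,0,-0.0911],0]
    - [[0,0,0],[0,0,-0.0911],0]
    - [[0,0,0],[0,0,-0.0911],0]
    - [[0,0,0],[0,0,-0.0911],0]

```text
time_s: 8.5
eef_pos: [519.4, 58.7, 226.5]
ee_rot: [0.0, 0.39, 0.921, -0.0]
force: [-1.0, -0.4, -0.4]
grip_width: 0.101
grip_force: 41.4
```

Emit:
servo_tool:
  deltas:
    - [[0,0,0],[0,0,-0.0911],0]
    - [[0,0,0],[0,0,-0.0911],0]
    - [[0,0,0],[0,0,-0.0911],0]
    - [[0,0,0],[0,0,-0.0911],0]
    - [[-0.097,0.05,0],[0,0,0],0]
    - [[-0.097,0.05,0],[0,0,0],0]
    - [[0,0,0],[0,0,0],0]
    - [[0,0,0],[0,0,0],0]

```text
time_s: 9.3
eef_pos: [561.7, 69.5, 226.1]
ee_rot: [-0.0, 0.117, 0.993, -0.0]
force: [-1.8, 0.1, -0.0]
grip_width: 0.106
grip_force: 41.4
```

```bash
cat >> h.py <<'E'
def rep():
    s=telemetry.sense();R=q2R(s['ee_rot'])
    print(s['time_s'],'j',s['joints'].round(3),'p',s['eef_pos'].round(2),'yaw_y',np.arctan2(R[1,1],R[0,1]).round(4),'z',R[:,2].round(4),'grip',round(s['grip_width'],3),round(s['grip_force'],1),'F',s['force'].round(1))
    return s,R
def goto(t):
    s,R=rep(); d=R.T@(np.array(t)-s['eef_pos'])/200; print('delta units',d.round(4))
E
python3 -c "
from h import *
goto([561.8,70.6,105.8])"
```

```text
9.3 j [-0.084  0.385  1.314 -0.     1.443 -1.42 ] p [561.7   69.5  226.13] yaw_y 1.3362 z [-7.e-04 -1.e-04 -1.e+00] grip 0.106 41.4 F [-1.8  0.1 -0. ]
delta units [4.000e-04 5.600e-03 6.016e-01]
```

Emit:
servo_tool:
  deltas:
    - [[0,0.005,0.15],[0,0,0],0]
    - [[0,0,0.15],[0,0,0],0]
    - [[0,0,0.15],[0,0,0],0]
    - [[0,0,0.1],[0,0,0],0]
    - [[0,0,0.03],[0,0,0],0]
    - [[0,0,0.01],[0,0,0],0]
    - [[0,0,0.007],[0,0,0],0]
    - [[0,0,0],[0,0,0],0]

```text
time_s: 10.1
eef_pos: [562.8, 71.2, 107.9]
ee_rot: [0.001, 0.117, 0.993, 0.0]
force: [0.8, 0.1, -0.1]
grip_width: 0.106
grip_force: 41.4
```

```bash
python3 -c "
from h import *
goto([561.8,70.6,105.3])"
```

```text
10.1 j [-0.081  0.482  1.487  0.     1.171 -1.418] p [562.8   71.2  107.93] yaw_y 1.3371 z [ 1.7e-03 -1.0e-04 -1.0e+00] grip 0.106 41.4 F [ 0.8  0.1 -0.1]
delta units [ 0.0042 -0.0041  0.0131]
```

Emit:
servo_tool:
  deltas:
    - [[0,0,0.006],[0,0,0],0]
    - [[0,0,0],[0,0,0],0]
    - [[0,0,0],[0,0,0],0]

```text
time_s: 10.4
eef_pos: [562.5, 71.3, 105.9]
ee_rot: [0.0, 0.117, 0.993, 0.0]
force: [0.1, -0.2, -0.8]
grip_width: 0.102
grip_force: 41.4
```

Emit:
servo_tool:
  deltas:
    - [[0,0,0.003],[0,0,0],0]
    - [[0,0,0],[0,0,0],0]
    - [[0,0,0.003],[0,0,0],0]
    - [[0,0,0],[0,0,0],0]

```text
time_s: 10.8
eef_pos: [562.5, 71.4, 105.0]
ee_rot: [0.0, 0.116, 0.993, 0.0]
force: [-2.2, 0.2, 4.3]
grip_width: 0.103
grip_force: 42.1
```

Emit:
servo_tool:
  deltas:
    - [[0,0,-0.001],[0,0,0],0.15]
    - [[0,0,0],[0,0,0],0.25]
    - [[0,0,0],[0,0,0],0.35]
    - [[0,0,0],[0,0,0],0.35]
    - [[0,0,-0.05],[0,0,0],0.35]
    - [[0,0,-0.2],[0,0,0],0.35]
    - [[0,0,-0.2],[0,0,0],0.35]
    - [[0,0,-0.15],[0,0,0],0.35]

```text
time_s: 11.6
eef_pos: [562.7, 71.3, 228.1]
ee_rot: [0.002, 0.117, 0.993, 0.0]
force: [0.4, -0.2, -0.5]
grip_width: 0.349
grip_force: 0.0
```

Emit:
servo_tool:
  deltas:
    - [[0.2,-0.1,0],[0,0,0],0.6]
    - [[0.1,-0.15,-0.02],[0,0,0],0.6]
    - [[0,0,0],[0,0,0],0.6]
    - [[0,0,0],[0,0,0],0.6]

```text
time_s: 12.0
eef_pos: [492.6, 36.4, 229.7]
ee_rot: [0.001, 0.117, 0.993, 0.0]
force: [0.2, 0.2, -0.1]
grip_width: 0.599
grip_force: 0.0
```

```bash
python3 - <<'E'
from h import *
s,R=rep()
im=optics.capture('wrist');cv2.imwrite('pics/w5.png',im);np.save('w5.npy',np.r_[s['eef_pos'],s['ee_rot']])
w=cam('wrist',s);print('expected clip origin px',proj(w,[581.5-65*.2288,154.3-65*.9735,134]),'neck',proj(w,[581.5,154.3,134]))
cv2.imwrite('pics/w5b.png',cv2.resize(im,(800,600),interpolation=cv2.INTER_CUBIC))
E
```

```text
12.0 j [-0.164  0.218  1.528  0.     1.394 -1.5  ] p [492.63  36.38 229.69] yaw_y 1.3363 z [ 1.7e-03 -1.0e-04 -1.0e+00] grip 0.599 0.0 F [ 0.2  0.2 -0.1]
expected clip origin px [[316.05378114 232.92226888]] neck [[373.46372464 232.70935923]]
```

View pics/w5b.png

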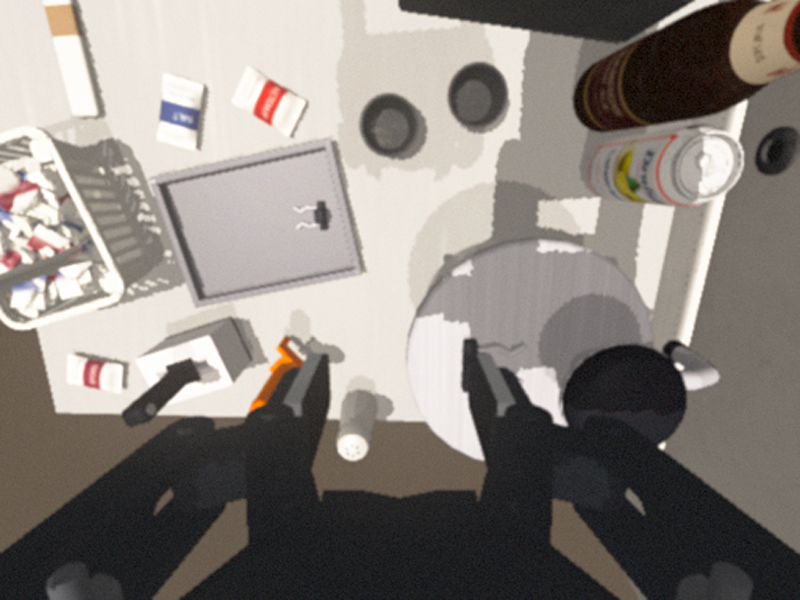

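The view shows the clip lying flat on the lid, its heel end at (470,343) and one jaw pointing right towards the pump; the small clip is still in the tray. Next I'll fetch the fork.

Emit:
servo_tool:
  deltas:
    - [[0,0,0],[0,0,0.0884],0.6]
    - [[0,0,0],[0,0,0.0884],0.6]
    - [[0,0,0],[0,0,0.0884],0.6]
    - [[0,0,0],[0,0,0.0884],0.6]
    - [[0,0,0],[0,0,0.0884],0.6]
    - [[0,0,0],[0,0,0.0884],0.6]
    - [[0,0,0],[0,0,0.0884],0.6]
    - [[0,0,0],[0,0,0.0884],0.6]

```text
time_s: 12.85
eef_pos: [493.1, 37.1, 228.5]
ee_rot: [-0.0, 0.625, 0.781, -0.0]
force: [-0.3, 0.2, 0.3]
grip_width: 0.602
grip_force: 0.0
```

Emit:
servo_tool:
  deltas:
    - [[0,0,0],[0,0,0.0884],0.6]
    - [[-0.187,0.03,0],[0,0,0],0.6]
    - [[-0.187,0.03,0],[0,0,0],0.6]
    - [[-0.187,0.03,0],[0,0,0],0.6]
    - [[-0.187,0.03,0],[0,0,0],0.6]
    - [[-0.187,0.03,0],[0,0,0],0.6]
    - [[-0.187,0.03,0],[0,0,0],0.6]
    - [[0,0,0],[0,0,0],0.6]

```text
time_s: 13.65
eef_pos: [548.8, -187.3, 227.3]
ee_rot: [-0.0, 0.677, 0.736, -0.0]
force: [-0.9, 0.6, 0.2]
grip_width: 0.595
grip_force: 0.0
```

```bash
python3 - <<'E'
from h import *
s,R=rep(); goto([548,-183.8,42])
im=optics.capture('wrist');cv2.imwrite('pics/w6.png',im)
w=cam('wrist',s);g=im.max(2)
print('handle top expected',proj(w,[548,-183.8,132]),'guard',proj(w,[548,-183.8,58]))
# clip on lid seen by top camera
t=optics.capture('top');cv2.imwrite('pics/t6.png',t);ct=cam('top');gt=t.max(2)
q=proj(ct,[561.7,70.4,141])[0];print('heel expected top px',q)
x0,y0=(q-14).astype(int);m=np.zeros_like(gt);m[y0:y0+28,x0:x0+28]=(gt<110)[y0:y0+28,x0:x0+28]
for b in blobs(m,8): P=plane(ct,b,141).astype(np.float32);print('heel',cv2.minAreaRect(P))
x0,y0=150,110
cv2.imwrite('pics/c6.png',np.hstack([cv2.resize(t[y0:y0+80,x0:x0+100],(500,400),interpolation=cv2.INTER_CUBIC),cv2.resize(im[100:340,176:346],(283,400))]))
E
```

```text
13.65 j [-5.300e-01  4.170e-01  1.265e+00 -1.000e-03  1.460e+00 -6.150e-01] p [ 548.81 -187.28  227.33] yaw_y 0.0843 z [-1.2e-03  1.0e-04 -1.0e+00] grip 0.595 0.0 F [-0.9  0.6  0.2]
13.65 j [-5.300e-01  4.170e-01  1.265e+00 -1.000e-03  1.460e+00 -6.150e-01] p [ 548.81 -187.28  227.33] yaw_y 0.0843 z [-1.2e-03  1.0e-04 -1.0e+00] grip 0.595 0.0 F [-0.9  0.6  0.2]
delta units [ 0.0175 -0.0015  0.9267]
handle top expected [[254.88955442 180.05407902]] guard [[255.05941801 166.60218135]]
heel expected top px [223.23722538 161.083213  ]
heel ((563.369384765625, 73.28943634033203), (16.189001083374023, 38.863460540771484), 75.6452407836914)
```

View pics/c6.png

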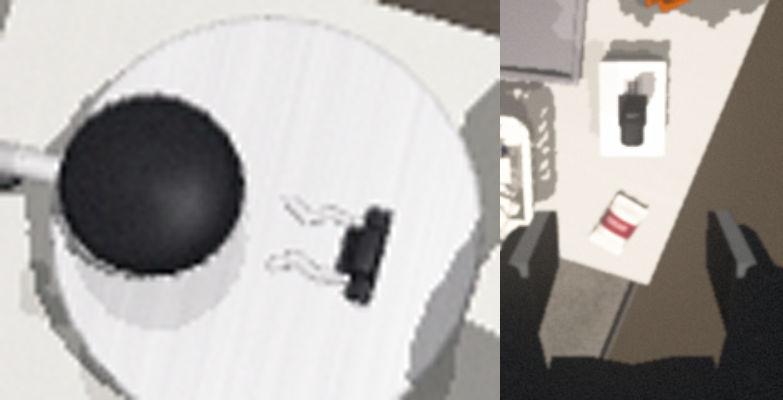

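The left crop shows the clip flat on the lid, heel at (367,256) with its mouth facing the cap centre. In the right crop the fork handle is centred where expected (632,~130). I'll descend on the handle.

Emit:
servo_tool:
  deltas:
    - [[0.019,-0.0015,0.1],[0,0,0],0.6]
    - [[0,0,0.2],[0,0,0],0.6]
    - [[0,0,0.2],[0,0,0],0.6]
    - [[0,0,0.15],[0,0,0],0.6]
    - [[0,0,0.1],[0,0,0],0.6]
    - [[0,0,0.06],[0,0,0],0.6]
    - [[0,0,0.06],[0,0,0],0.6]
    - [[0,0,0.03],[0,0,0],0.6]

```text
time_s: 14.55
eef_pos: [547.5, -179.5, 48.3]
ee_rot: [-0.0, 0.675, 0.738, 0.0]
force: [0.8, -0.1, 0.4]
grip_width: 0.601
grip_force: 0.0
```

Emit:
servo_tool:
  deltas:
    - [[0,0,0.03],[0,0,0],0.6]
    - [[0,0,0],[0,0,0],0.3]
    - [[0,0,0],[0,0,0],0]
    - [[0,0,0],[0,0,0],0]
    - [[0,0,0],[0,0,0],0]
    - [[0,0,0],[0,0,0],0]
  squeeze: 30

```text
time_s: 15.15
eef_pos: [547.6, -180.3, 43.3]
ee_rot: [0.001, 0.676, 0.737, 0.0]
force: [-0.1, 0.3, 4.4]
grip_width: 0.181
grip_force: 32.3
```

```bash
python3 -c "
from h import *
rep()"
```

```text
15.15 j [-0.521  0.579  1.518  0.     1.044 -0.609] p [ 547.63 -180.26   43.29] yaw_y 0.0875 z [ 1.e-03 -6.e-04 -1.e+00] grip 0.181 32.3 F [-0.1  0.3  4.4]
```

Emit:
servo_tool:
  deltas:
    - [[0,0,0],[0,0,0],0]
    - [[0,0,-0.03],[0,0,0],0]
    - [[0,0,-0.1],[0,0,0],0]
    - [[0,0,-0.15],[0,0,0],0]
    - [[0,0,-0.2],[0,0,0],0]
    - [[0,0,-0.2],[0,0,0],0]
    - [[0,0,-0.2],[0,0,0],0]
    - [[0,0,-0.07],[0,0,0],0]
  squeeze: 100

```text
time_s: 15.95
eef_pos: [548.1, -180.5, 237.2]
ee_rot: [0.003, 0.675, 0.737, 0.001]
force: [0.6, -0.7, -1.7]
grip_width: 0.175
grip_force: 98.4
```

Emit:
servo_tool:
  deltas:
    - [[0,0,0],[0,0,-0.0886],0]
    - [[0,0,0],[0,0,-0.0886],0]
    - [[0,0,0],[0,0,-0.0886],0]
    - [[0,0,0],[0,0,-0.0886],0]
    - [[0,0,0],[0,0,-0.0886],0]
    - [[0,0,0],[0,0,-0.0886],0]
    - [[0,0,0],[0,0,-0.0886],0]
    - [[0,0,0],[0,0,-0.0886],0]

```text
time_s: 16.75
eef_pos: [547.1, -180.0, 232.7]
ee_rot: [-0.0, 0.181, 0.983, 0.0]
force: [-0.3, 0.2, -0.4]
grip_width: 0.172
grip_force: 98.3
```

Emit:
servo_tool:
  deltas:
    - [[0,0,0],[0,0,-0.0886],0]
    - [[0,0,0],[0,0,0],0]

```text
time_s: 16.95
eef_pos: [547.1, -180.0, 232.7]
ee_rot: [-0.0, 0.115, 0.993, 0.0]
force: [-0.1, 0.1, -0.1]
grip_width: 0.175
grip_force: 98.3
```

```bash
cat >> h.py <<'E'
PSI=1.34; U=np.array([np.cos(PSI),np.sin(PSI),0]); N=np.array([581.5,154.3,132.]); H=np.array([562.5,71.3,132.])
OFF=np.array([-3.2,0,37.3])   # fork origin in tool axes
def tcp_for(E,th):
    X=np.array([-U[1],U[0],0]); Z=np.sin(th)*U+[0,0,-np.cos(th)]; R=np.c_[X,np.cross(Z,X),Z]
    return E-R@OFF,R
def step(E,th):
    s,R=rep(); p,Rt=tcp_for(np.array(E),th)
    print('E now',(s['eef_pos']+R@OFF).round(1),'tcp target',p.round(1),'shift units now',(R.T@(p-s['eef_pos'])/200).round(4),'turn units',(Ro.from_matrix(R.T@Rt).as_rotvec()/(np.pi/2)).round(4))
E
python3 -c "
from h import *
im=optics.capture('side');cv2.imwrite('pics/s7.png',im)
step(H-30*U+[0,0,60],np.radians(40))"
```

```text
17.0 j [-0.521  0.405  1.269  0.     1.468 -1.858] p [ 547.16 -179.99  232.67] yaw_y 1.337 z [-4.e-04  2.e-04 -1.e+00] grip 0.173 98.3 F [ 0.1  0.3 -1.1]
E now [ 550.3 -180.7  195.4] tcp target [547.   19.5 220.6] shift units now [0.2316 0.9701 0.0607] turn units [-4.443e-01  4.000e-04 -1.900e-03]
```

Emit:
servo_tool:
  deltas:
    - [[0.046,0.194,0],[0,0,0],0]
    - [[0.046,0.194,0],[0,0,0],0]
    - [[0.046,0.194,0],[0,0,0],0]
    - [[0.046,0.194,0],[0,0,0],0]
    - [[0.046,0.194,0],[0,0,0],0]
    - [[0,0,0],[-0.089,0,0],0]
    - [[0,0,0],[-0.089,0,0],0]
    - [[0,0,0],[-0.089,0,0],0]

```text
time_s: 17.8
eef_pos: [547.2, 20.1, 233.6]
ee_rot: [0.025, 0.113, 0.971, 0.209]
force: [1.0, -0.5, -0.9]
grip_width: 0.171
grip_force: 98.4
```

Emit:
servo_tool:
  deltas:
    - [[0,0,0],[-0.089,0,0],0]
    - [[0,0,0],[-0.089,0,0],0]
    - [[0,0,0],[0,0,0],0]
    - [[0,0,0],[0,0,0],0]

```text
time_s: 18.2
eef_pos: [546.9, 18.9, 232.6]
ee_rot: [0.039, 0.11, 0.934, 0.339]
force: [0.7, 1.5, -0.1]
grip_width: 0.173
grip_force: 98.5
```

```bash
python3 -c "
from h import *
step(H-30*U+[0,0,3],np.radians(40))"
```

```text
18.2 j [-0.535  0.348  1.529  0.66   1.523 -1.994] p [546.9   18.88 232.61] yaw_y 1.336 z [ 0.1468  0.6245 -0.7671] grip 0.173 98.5 F [ 0.7  1.5 -0.1]
E now [555.5  41.4 204. ] tcp target [547.   19.5 163.6] shift units now [-0.0006 -0.219   0.2668] turn units [-0.0011  0.0001 -0.002 ]
```

Emit:
servo_tool:
  deltas:
    - [[0,-0.05,0.061],[0,0,0],0]
    - [[0,-0.05,0.061],[0,0,0],0]
    - [[0,-0.05,0.061],[0,0,0],0]
    - [[0,-0.05,0.061],[0,0,0],0]
    - [[0,0,0],[0,0,0],0]
    - [[0,0,0],[0,0,0],0]

```text
time_s: 18.8
eef_pos: [547.1, 20.2, 169.5]
ee_rot: [0.039, 0.108, 0.933, 0.34]
force: [-0.1, 0.3, -1.1]
grip_width: 0.17
grip_force: 98.4
```

```bash
python3 - <<'E'
from h import *
step(H-30*U+[0,0,3],np.radians(40))
s,R=rep();E=s['eef_pos']+R@OFF
tip=[s['eef_pos']+R@(OFF+[sx,0,0]) for sx in(-20.5,20.5)]
ims={}
for n,sz in(('side',(390,400)),('top',(390,400))):
    im=optics.capture(n);cv2.imwrite(f'pics/{n}8.png',im);c=cam(n);p=proj(c,E)[0];print(n,'E px',p,'tine outer',proj(c,tip).round(1).tolist(),'neck',proj(c,N),'heel back ends',proj(c,[H-5*U+k*np.array([-U[1],U[0],0])+[0,0,9] for k in(-20,20)]).round(1).tolist())
    x0,y0=(p-[39,40]).astype(int); print('crop origin',x0,y0,'x5'); ims[n]=cv2.resize(im[y0:y0+80,x0:x0+78],sz,interpolation=cv2.INTER_CUBIC)
cv2.imwrite('pics/c8.png',np.hstack([ims['side'],ims['top']]))
E
```

```text
18.8 j [-0.534  0.415  1.611  0.672  1.407 -2.088] p [547.12  20.18 169.46] yaw_y 1.3397 z [ 0.1468  0.6266 -0.7654] grip 0.17 98.4 F [-0.1  0.3 -1.1]
E now [555.7  42.8 140.9] tcp target [547.   19.5 163.6] shift units now [-0.0004 -0.0216  0.0203] turn units [ 0.0007 -0.0003 -0.0001]
18.8 j [-0.534  0.415  1.611  0.672  1.407 -2.088] p [547.12  20.18 169.46] yaw_y 1.3397 z [ 0.1468  0.6266 -0.7654] grip 0.17 98.4 F [-0.1  0.3 -1.1]
side E px [285.87190127 159.78844159] tine outer [[294.4, 161.3], [277.4, 158.3]] neck [[296.85543934 142.09592365]] heel back ends [[296.7, 156.4], [280.4, 153.6]]
crop origin 246 119 x5
top E px [236.51668996 164.26364111] tine outer [[239.0, 154.7], [234.0, 173.8]] neck [[183.47961904 151.33340583]] heel back ends [[227.6, 152.0], [222.7, 170.6]]
crop origin 197 124 x5
```

View pics/c8.png

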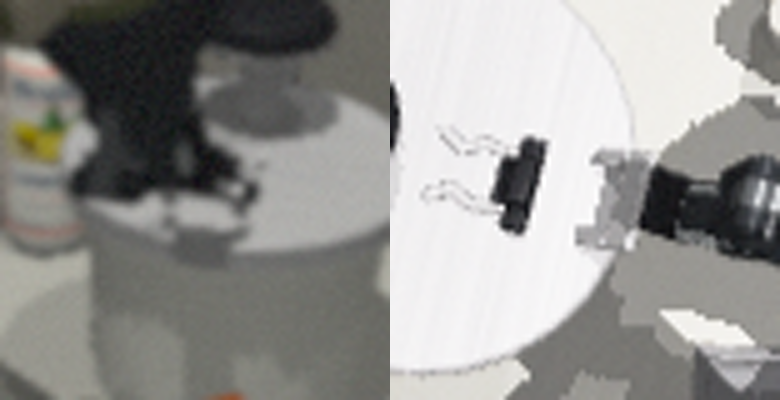

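The right (top) crop shows the tine ends at (595,150) and (578,245), square behind the clip's heel at (540,137)–(512,234). Both match prediction to about 1 mm. I'll lower the last few mm and push.

Emit:
servo_tool:
  deltas:
    - [[0,-0.0108,0.0101],[0,0,0],0]
    - [[0,-0.0108,0.0102],[0,0,0],0]
    - [[0,0,0],[0,0,0],0]
    - [[0,0,0],[0,0,0],0]

```text
time_s: 19.3
eef_pos: [546.9, 19.4, 163.7]
ee_rot: [0.039, 0.108, 0.933, 0.34]
force: [0.4, 0.9, -1.1]
grip_width: 0.173
grip_force: 98.4
```

Emit:
servo_tool:
  deltas:
    - [[0,0.0383,0.0321],[0,0,0],0]
    - [[0,0.0383,0.0321],[0,0,0],0]
    - [[0,0.0192,0.0161],[0,0,0],0]
    - [[0,0.0192,0.0161],[0,0,0],0]
    - [[0,0.0192,0.0161],[0,0,0],0]
    - [[0,0.0192,0.0161],[0,0,0],0]
    - [[0,0,0],[0,0,0],0]

```text
time_s: 20.0
eef_pos: [556.0, 59.0, 163.8]
ee_rot: [0.039, 0.108, 0.933, 0.34]
force: [1.2, -0.1, -1.9]
grip_width: 0.171
grip_force: 98.5
```

```bash
python3 - <<'E'
from h import *
step(N-28*U+[0,0,3],np.radians(40))
E

```

```text
20.0 j [-0.46   0.418  1.623  0.697  1.353 -2.046] p [556.05  58.99 163.77] yaw_y 1.3406 z [ 0.1467  0.6266 -0.7654] grip 0.171 98.5 F [ 1.2 -0.1 -1.9]
E now [564.6  81.6 135.2] tcp target [566.5 104.4 163.6] shift units now [0.0009 0.1778 0.1508] turn units [ 0.0006 -0.0003  0.0003]
```

Emit:
servo_tool:
  deltas:
    - [[0,0.0192,0.0161],[0,0,0],0]
    - [[0,0.0192,0.0161],[0,0,0],0]
    - [[0,0.0192,0.0161],[0,0,0],0]
    - [[0,0.0192,0.0161],[0,0,0],0]
    - [[0,0,0],[0,0,0],0]

```text
time_s: 20.5
eef_pos: [560.6, 78.6, 163.8]
ee_rot: [0.039, 0.108, 0.933, 0.34]
force: [-0.4, -1.0, -1.1]
grip_width: 0.174
grip_force: 98.5
```

```bash
python3 - <<'E'
from h import *
step(N-28*U+[0,0,3],np.radians(40))
s,R=rep();E=s['eef_pos']+R@OFF
t=optics.capture('top');cv2.imwrite('pics/top9.png',t);c=cam('top');g=t.max(2)
hc=E+4*U+5*U*0; q=proj(c,E+7*U+[0,0,4])[0].astype(int);print('heel px expected',q)
print('V slice'); 
for y in range(q[1]-13,q[1]+14,2): print(y,g[y,q[0]-14:q[0]+14].tolist())
E

```

```text
20.5 j [-0.421  0.419  1.622  0.708  1.331 -2.019] p [560.6   78.6  163.81] yaw_y 1.3408 z [ 0.1466  0.6266 -0.7654] grip 0.174 98.5 F [-0.4 -1.  -1.1]
E now [569.2 101.2 135.3] tcp target [566.5 104.4 163.6] shift units now [0.0007 0.1007 0.0862] turn units [ 0.0006 -0.0004  0.0004]
20.5 j [-0.421  0.419  1.622  0.708  1.331 -2.019] p [560.6   78.6  163.81] yaw_y 1.3408 z [ 0.1466  0.6266 -0.7654] grip 0.174 98.5 F [-0.4 -1.  -1.1]
heel px expected [205 156]
V slice
143 [48, 45, 43, 44, 42, 32, 36, 136, 232, 231, 232, 234, 233, 236, 232, 232, 236, 235, 236, 234, 232, 232, 235, 234, 234, 235, 236, 237]
145 [57, 55, 51, 49, 40, 32, 39, 80, 231, 232, 233, 233, 233, 233, 232, 233, 236, 236, 235, 233, 234, 234, 234, 233, 236, 235, 237, 236]
147 [61, 53, 50, 46, 40, 35, 34, 65, 200, 222, 234, 232, 235, 232, 150, 70, 96, 124, 139, 198, 181, 182, 212, 198, 212, 224, 192, 209]
149 [62, 59, 55, 47, 43, 33, 33, 76, 176, 215, 231, 229, 226, 201, 76, 49, 57, 63, 56, 63, 176, 159, 159, 159, 146, 160, 158, 160]
151 [60, 56, 55, 44, 36, 36, 35, 152, 230, 231, 121, 44, 93, 71, 50, 54, 55, 53, 34, 18
[... 576 characters left out ...]
, 210, 200, 171, 185, 176, 153, 160, 178, 187, 207, 48, 41, 48, 52, 42, 150, 234, 236, 235, 155, 154, 152, 156, 121, 122, 62, 31]
163 [204, 210, 211, 209, 210, 213, 217, 231, 238, 235, 191, 46, 57, 63, 70, 71, 192, 176, 183, 210, 153, 166, 158, 159, 119, 202, 102, 111]
165 [211, 210, 209, 207, 209, 214, 213, 235, 235, 234, 224, 88, 51, 41, 39, 111, 162, 162, 164, 145, 194, 158, 159, 158, 200, 213, 204, 122]
167 [208, 210, 210, 210, 214, 233, 234, 237, 236, 234, 236, 235, 232, 232, 232, 232, 226, 201, 202, 201, 208, 210, 204, 181, 195, 189, 209, 217]
169 [211, 214, 208, 212, 234, 236, 237, 236, 235, 235, 237, 237, 237, 236, 233, 236, 236, 237, 234, 213, 215, 215, 217, 219, 219, 219, 215, 219]
```

Emit:
servo_tool:
  deltas:
    - [[0,0.0153,0.0129],[0,0,0],0]
    - [[0,0.0153,0.0129],[0,0,0],0]
    - [[0,0.0153,0.0129],[0,0,0],0]
    - [[0,0,0],[0,0,0],0]

```text
time_s: 20.95
eef_pos: [563.4, 89.7, 163.8]
ee_rot: [0.039, 0.108, 0.933, 0.34]
force: [0.2, -0.9, -1.3]
grip_width: 0.172
grip_force: 98.6
```

Emit:
servo_tool:
  deltas:
    - [[0,0.0077,0.0064],[0,0,0],0]
    - [[0,0.0077,0.0064],[0,0,0],0]
    - [[0,0,0],[0,0,0],0]

```text
time_s: 21.25
eef_pos: [564.4, 92.8, 163.9]
ee_rot: [0.04, 0.108, 0.934, 0.34]
force: [-1.4, -5.6, 1.1]
grip_width: 0.174
grip_force: 99.1
```

Emit:
servo_tool:
  deltas:
    - [[0,0.0077,0.0064],[0,0,0],0]
    - [[0,0.0077,0.0064],[0,0,0],0]
    - [[0,0,0],[0,0,0],0]

```text
time_s: 21.55
eef_pos: [565.2, 97.6, 163.9]
ee_rot: [0.039, 0.108, 0.933, 0.34]
force: [0.7, -0.1, -1.4]
grip_width: 0.175
grip_force: 98.4
```

```bash
python3 - <<'E'
from h import *
step(N-28*U+[0,0,3],np.radians(40))
E

```

```text
21.55 j [-0.384  0.421  1.619  0.719  1.31  -1.992] p [565.23  97.63 163.87] yaw_y 1.3399 z [ 0.1471  0.6268 -0.7651] grip 0.175 98.4 F [ 0.7 -0.1 -1.4]
E now [573.8 120.3 135.3] tcp target [566.5 104.4 163.6] shift units now [0.0016 0.0255 0.0234] turn units [ 0.0009 -0.0001 -0.    ]
```

Emit:
servo_tool:
  deltas:
    - [[0,0.0077,0.0064],[0,0,0],0]
    - [[0,0.0077,0.0064],[0,0,0],0]
    - [[0,0,0],[0,0,0],0]

```text
time_s: 21.85
eef_pos: [566.1, 101.7, 163.8]
ee_rot: [0.039, 0.108, 0.933, 0.34]
force: [-0.8, -0.0, -1.5]
grip_width: 0.173
grip_force: 98.4
```

Emit:
servo_tool:
  deltas:
    - [[0,0.0039,0.0032],[0,0,0],0]
    - [[0,0.0039,0.0032],[0,0,0],0]
    - [[0,0,0],[0,0,0],0]

```text
time_s: 22.15
eef_pos: [566.6, 103.3, 163.9]
ee_rot: [0.039, 0.108, 0.933, 0.34]
force: [-0.1, 0.8, -1.0]
grip_width: 0.176
grip_force: 98.4
```

Emit:
servo_tool:
  deltas:
    - [[0,0.0039,0.0032],[0,0,0],0]
    - [[0,0,0],[0,0,0],0]

```text
time_s: 22.35
eef_pos: [566.9, 104.3, 163.9]
ee_rot: [0.039, 0.108, 0.933, 0.34]
force: [0.8, -0.4, -1.0]
grip_width: 0.174
grip_force: 98.4
```

Emit:
servo_tool:
  deltas:
    - [[0,0.0039,0.0032],[0,0,0],0]
    - [[0,0,0],[0,0,0],0]

```text
time_s: 22.55
eef_pos: [567.1, 105.1, 163.9]
ee_rot: [0.04, 0.108, 0.933, 0.34]
force: [-0.5, -2.0, -0.7]
grip_width: 0.173
grip_force: 98.8
```

Emit:
servo_tool:
  deltas:
    - [[0,0.0039,0.0032],[0,0,0],0]
    - [[0,0,0],[0,0,0],0]

```text
time_s: 22.75
eef_pos: [567.4, 105.6, 163.9]
ee_rot: [0.04, 0.108, 0.934, 0.34]
force: [-0.8, -6.4, -0.2]
grip_width: 0.175
grip_force: 99.3
```

Emit:
servo_tool:
  deltas:
    - [[0,0.0039,0.0032],[0,0,0],0]
    - [[0,0,0],[0,0,0],0]

```text
time_s: 22.95
eef_pos: [567.6, 105.9, 164.0]
ee_rot: [0.04, 0.108, 0.934, 0.339]
force: [-4.2, -9.2, 2.9]
grip_width: 0.174
grip_force: 99.8
```

Emit:
servo_tool:
  deltas:
    - [[0,0.0039,0.0032],[0,0,0],0]
    - [[0,0,0],[0,0,0],0]

```text
time_s: 23.15
eef_pos: [567.9, 106.3, 164.1]
ee_rot: [0.04, 0.108, 0.934, 0.338]
force: [-5.5, -13.7, 5.2]
grip_width: 0.173
grip_force: 100.3
```

```bash
python3 - <<'E'
from h import *
step(N-28*U+[0,0,3],np.radians(40))
E

```

```text
23.15 j [-0.365  0.421  1.615  0.72   1.298 -1.977] p [567.85 106.26 164.06] yaw_y 1.3409 z [ 0.1479  0.6234 -0.7678] grip 0.173 100.3 F [ -5.5 -13.7   5.2]
E now [576.5 128.8 135.4] tcp target [566.5 104.4 163.6] shift units now [ 0.0045 -0.0096 -0.0048] turn units [-0.0017  0.0009  0.0005]
```

Emit:
servo_tool:
  deltas:
    - [[0,-0.0383,-0.0321],[0,0,0],0]
    - [[0,-0.0766,-0.0643],[0,0,0],0]
    - [[0,-0.115,-0.0965],[0,0,0],0]
    - [[0,-0.115,-0.0965],[0,0,0],0]
    - [[0,0,-0.2],[0,0,0],0]
    - [[0,0,-0.2],[0,0,0],0]
    - [[0,0,0],[0,0,0],0]

```text
time_s: 23.85
eef_pos: [536.4, -32.7, 228.2]
ee_rot: [0.043, 0.109, 0.934, 0.339]
force: [0.5, 0.5, -1.0]
grip_width: 0.169
grip_force: 98.4
```

```bash
python3 - <<'E'
from h import *
s,R=rep()
im=optics.capture('side');cv2.imwrite('pics/side10.png',im);c=cam('side');g=im.max(2)
V=np.array([-U[1],U[0],0])
for nm,P in(('shoulder back top ends',[N-26*U+k*V+[0,0,9] for k in(-20,20)]),('post back top',[N-26*U+k*V+[0,0,22] for k in(-10,10)]),('shoulder bottom',[N-26*U+k*V for k in(-20,20)])): print(nm,proj(c,P).round(1).tolist())
q=proj(c,N-26*U+[0,0,9])[0].astype(int)
for y in range(q[1]-12,q[1]+9): print(y,g[y,q[0]-20:q[0]+24].tolist())
print('x from',q[0]-20)
E

```

```text
23.85 j [-0.631  0.366  1.515  0.636  1.568 -2.074] p [536.43 -32.72 228.23] yaw_y 1.3422 z [ 0.1534  0.6235 -0.7667] grip 0.169 98.4 F [ 0.5  0.5 -1. ]
shoulder back top ends [[302.5, 144.5], [287.0, 142.1]]
post back top [[299.0, 139.2], [291.2, 138.0]]
shoulder bottom [[302.2, 147.8], [286.8, 145.3]]
131 [33, 41, 56, 61, 42, 30, 20, 38, 63, 90, 103, 108, 107, 106, 107, 102, 102, 101, 105, 103, 94, 92, 89, 86, 90, 85, 83, 84, 87, 90, 92, 91, 95, 103, 103, 104, 104, 103, 101, 105, 106, 104, 103, 104]
132 [32, 52, 68, 69, 54, 28, 24, 30, 44, 75, 92, 106, 110, 106, 109, 105, 105, 107, 106, 100, 88, 89, 88, 93, 91, 90, 92, 84, 91, 90, 92, 89, 95, 102, 103, 105, 102, 107, 103, 104, 105, 106, 104, 106]
133 [41, 58, 73, 76, 60, 38, 23, 21, 31, 51, 75, 91, 98, 100, 106, 106, 106, 106, 107, 103, 91, 89, 88, 89, 90, 87, 90, 86, 90, 89, 90, 86, 96, 103, 103, 104, 101, 105, 104, 104, 106, 104, 104, 105]
134 [39, 59, 75, 79, 67, 42, 35, 17, 23, 27, 43, 62, 86, 110, 121, 119, 114, 111, 112, 113, 95, 88, 85, 91, 89, 88, 89, 87, 86, 90, 83, 86, 96, 103, 104, 106, 105, 103, 107, 106, 107, 105, 102,
[... 2814 characters left out ...]
177, 180, 179]
149 [171, 169, 172, 176, 172, 177, 175, 174, 176, 178, 177, 176, 176, 168, 154, 120, 101, 111, 138, 167, 174, 176, 174, 175, 175, 173, 176, 175, 173, 176, 176, 175, 174, 177, 178, 176, 176, 177, 177, 179, 178, 179, 178, 181]
150 [174, 175, 175, 176, 174, 176, 175, 177, 173, 172, 176, 175, 178, 173, 167, 147, 132, 137, 154, 167, 174, 177, 175, 176, 176, 176, 177, 176, 177, 176, 173, 175, 177, 175, 177, 175, 175, 177, 175, 175, 178, 178, 178, 175]
151 [176, 177, 176, 176, 172, 176, 174, 174, 178, 175, 173, 175, 175, 172, 171, 167, 164, 163, 169, 178, 180, 174, 177, 174, 177, 175, 176, 175, 173, 175, 175, 174, 177, 174, 178, 178, 175, 175, 177, 176, 177, 178, 176, 177]
x from 274
```

Emit:
servo_tool:
  deltas:
    - [[0,0,0],[0.089,0,0],0]
    - [[0,0,0],[0.089,0,0],0]
    - [[0,0,0],[0.089,0,0],0]
    - [[0,0,0],[0.089,0,0],0]
    - [[0,0,0],[0.089,0,0],0]
    - [[0,0,0],[0,0,0.0886],0]
    - [[0,0,0],[0,0,0.0886],0]
    - [[0,0,0],[0,0,0.0886],0]

```text
time_s: 24.7
eef_pos: [534.9, -28.0, 223.6]
ee_rot: [-0.001, 0.32, 0.947, 0.0]
force: [-0.3, -0.7, -0.8]
grip_width: 0.172
grip_force: 98.4
```

Emit:
servo_tool:
  deltas:
    - [[0,0,0],[0,0,0.0886],0]
    - [[0,0,0],[0,0,0.0886],0]
    - [[0,0,0],[0,0,0.0886],0]
    - [[0,0,0],[0,0,0.0886],0]
    - [[0,0,0],[0,0,0.0886],0]
    - [[0,0,0],[0,0,0.0886],0]
    - [[0,0,0],[0,0,0],0]
    - [[0,0,0],[0,0,0],0]

```text
time_s: 25.5
eef_pos: [535.1, -28.9, 224.2]
ee_rot: [-0.001, 0.674, 0.739, -0.0]
force: [0.4, 0.1, -0.5]
grip_width: 0.181
grip_force: 98.4
```

```bash
python3 - <<'E'
from h import *
s,R=rep(); T=np.array([547.63,-180.26,110.])
Rt=Ro.from_euler('z',.0875+np.pi/2).as_matrix()@np.diag([1,-1,-1])
print('shift to above slot (units, axes after turn)',(Rt.T@(T-s['eef_pos'])/200).round(4),'turn',(Ro.from_matrix(R.T@Rt).as_rotvec()/(np.pi/2)).round(4))
E

```

```text
25.5 j [-0.273  0.318  1.412  0.     1.413 -0.365] p [535.06 -28.92 224.23] yaw_y 0.0922 z [-1.5e-03  9.0e-04 -1.0e+00] grip 0.181 98.4 F [ 0.4  0.1 -0.5]
shift to above slot (units, axes after turn) [-0.7593 -0.0035  0.5711] turn [-0.0009 -0.0006  0.003 ]
```

Emit:
servo_tool:
  deltas:
    - [[-0.19,-0.001,0],[0,0,0.003],0]
    - [[-0.19,-0.001,0],[0,0,0],0]
    - [[-0.19,-0.001,0],[0,0,0],0]
    - [[-0.19,0,0],[0,0,0],0]
    - [[0,0,0.2],[0,0,0],0]
    - [[0,0,0.2],[0,0,0],0]
    - [[0,0,0.08],[0,0,0],0]
    - [[0,0,0],[0,0,0],0]

```text
time_s: 26.3
eef_pos: [546.2, -180.2, 126.2]
ee_rot: [-0.003, 0.676, 0.737, -0.001]
force: [0.6, -0.4, -0.6]
grip_width: 0.169
grip_force: 98.4
```

```bash
python3 - <<'E'
from h import *
goto([547.63,-180.26,103.]); s=telemetry.sense();R=q2R(s['ee_rot'])
im=optics.capture('side');cv2.imwrite('pics/side11.png',im);c=cam('side');g=im.max(2)
print('pred tine ends',proj(c,[s['eef_pos']+R@(OFF+[k,0,0]) for k in(-20.5,20.5)]).round(1).tolist(),'guard mid',proj(c,s['eef_pos']+R@(OFF-[0,0,50])).round(1),'slot ends',proj(c,[[548+k*-.087,-183.6+k,54] for k in(-22,22)]).round(1).tolist())
q=proj(c,s['eef_pos']+R@(OFF+[-20.5,0,0]))[0].astype(int)
for y in range(q[1]-20,q[1]+12): print(y,g[y,q[0]-12:q[0]+12].tolist())
print(q[0]-12)
E

```

```text
26.3 j [-0.522  0.484  1.432  0.     1.231 -0.608] p [ 546.23 -180.17  126.24] yaw_y 0.0857 z [-0.0049  0.0031 -1.    ] grip 0.169 98.4 F [ 0.6 -0.4 -0.6]
delta units [-0.0014  0.0075  0.1162]
pred tine ends [[276.6, 249.1], [275.8, 234.5]] guard mid [[277.4 221.3]] slot ends [[276.8, 263.3], [275.9, 247.4]]
229 [115, 115, 114, 115, 116, 120, 133, 152, 168, 179, 178, 157, 120, 101, 111, 144, 172, 181, 175, 155, 138, 138, 137, 138]
230 [115, 111, 112, 113, 115, 116, 116, 128, 145, 162, 165, 146, 112, 105, 118, 149, 176, 185, 175, 153, 137, 139, 144, 149]
231 [113, 114, 113, 116, 114, 113, 113, 118, 126, 134, 138, 127, 108, 105, 123, 153, 172, 175, 164, 138, 123, 129, 142, 152]
232 [113, 114, 117, 115, 115, 114, 114, 112, 112, 114, 114, 110, 109, 122, 131, 150, 166, 163, 139, 118, 114, 123, 133, 142]
233 [115, 117, 115, 115, 114, 112, 111, 113, 115, 111, 107, 104, 120, 145, 147, 148, 151, 138, 119, 116, 113, 119, 124, 129]
234 [112, 115, 114, 114, 114, 115, 115, 113, 115, 111, 106, 106, 134, 167, 163, 142, 128, 121, 109, 114, 118, 119, 124, 125]
235 [112, 117, 115, 114, 113, 115, 112, 
[... 2490 characters left out ...]
, 184, 159, 138, 121, 113, 119, 127, 144, 181, 217, 227, 224, 226, 225]
256 [202, 208, 210, 204, 202, 206, 214, 221, 219, 207, 181, 151, 135, 122, 116, 119, 125, 149, 183, 218, 225, 224, 226, 226]
257 [211, 219, 216, 206, 202, 206, 213, 219, 218, 209, 182, 148, 131, 126, 118, 119, 134, 162, 195, 218, 225, 224, 226, 225]
258 [216, 224, 220, 210, 204, 202, 211, 217, 219, 207, 183, 151, 133, 128, 120, 124, 156, 193, 217, 223, 226, 225, 225, 223]
259 [217, 225, 219, 209, 201, 202, 204, 207, 212, 203, 184, 154, 133, 128, 123, 133, 174, 210, 223, 226, 225, 224, 224, 226]
260 [216, 223, 220, 214, 210, 205, 200, 205, 203, 200, 183, 154, 133, 130, 132, 151, 187, 215, 223, 225, 224, 226, 224, 225]
264
```

Emit:
servo_tool:
  deltas:
    - [[0,0,0.08],[0,0,0],0]
    - [[0,0,0],[0,0,0],0]
    - [[0,0,0],[0,0,0],0]

```text
time_s: 26.65
eef_pos: [548.0, -181.2, 114.4]
ee_rot: [0.001, 0.677, 0.736, 0.0]
force: [0.5, 0.2, -0.6]
grip_width: 0.17
grip_force: 98.4
```

```bash
python3 - <<'E'
from h import *
goto([547.63,-180.26,43.3])
E

```

```text
26.65 j [-0.522  0.496  1.447  0.     1.198 -0.606] p [ 548.03 -181.24  114.38] yaw_y 0.0838 z [ 1.4e-03 -7.0e-04 -1.0e+00] grip 0.17 98.4 F [ 0.5  0.2 -0.6]
delta units [ 0.0054 -0.002   0.3554]
```

Emit:
servo_tool:
  deltas:
    - [[0.005,-0.002,0.04],[0,0,-0.002],0]
    - [[0,0,0.04],[0,0,0],0]
    - [[0,0,0.03],[0,0,0],0]
    - [[0,0,0.02],[0,0,0],0]
    - [[0,0,0],[0,0,0],0]

```text
time_s: 27.15
eef_pos: [546.8, -180.0, 86.4]
ee_rot: [-0.001, 0.676, 0.737, -0.0]
force: [-0.1, -0.4, -1.0]
grip_width: 0.177
grip_force: 98.4
```

Emit:
servo_tool:
  deltas:
    - [[0,0,0.03],[0,0,0],0]
    - [[0,0,0.03],[0,0,0],0]
    - [[0,0,0],[0,0,0],0]

```text
time_s: 27.45
eef_pos: [546.7, -179.9, 74.1]
ee_rot: [-0.001, 0.676, 0.737, -0.0]
force: [0.5, 0.5, -0.7]
grip_width: 0.174
grip_force: 98.2
```

Emit:
servo_tool:
  deltas:
    - [[0,0,0.03],[0,0,0],0]
    - [[0,0,0.03],[0,0,0],0]
    - [[0,0,0.03],[0,0,0],0]
    - [[0,0,0.03],[0,0,0],0]
    - [[0,0,0],[0,0,0],0]

```text
time_s: 27.95
eef_pos: [546.7, -179.9, 50.1]
ee_rot: [-0.001, 0.676, 0.737, -0.0]
force: [-0.4, 0.2, -1.3]
grip_width: 0.173
grip_force: 98.2
```

```bash
python3 - <<'E'
from h import *
goto([547.63,-180.26,43.3])
E

```

```text
27.95 j [-0.521  0.569  1.513  0.     1.061 -0.607] p [ 546.69 -179.92   50.08] yaw_y 0.0859 z [-1.2e-03  8.0e-04 -1.0e+00] grip 0.173 98.2 F [-0.4  0.2 -1.3]
delta units [-0.0021  0.0046  0.0339]
```

Emit:
servo_tool:
  deltas:
    - [[0,0,0.015],[0,0,0],0]
    - [[0,0,0.015],[0,0,0],0]
    - [[0,0,0.004],[0,0,0],0]
    - [[0,0,0],[0,0,0],0]

```text
time_s: 28.35
eef_pos: [547.0, -180.1, 44.2]
ee_rot: [-0.0, 0.676, 0.737, -0.0]
force: [-0.1, -0.4, 0.1]
grip_width: 0.173
grip_force: 98.2
```

Emit:
servo_tool:
  deltas:
    - [[0,0,0.004],[0,0,0],0]
    - [[0,0,0],[0,0,0],0]

```text
time_s: 28.55
eef_pos: [547.1, -180.2, 43.5]
ee_rot: [0.0, 0.676, 0.737, 0.0]
force: [-0.0, -0.2, -1.1]
grip_width: 0.174
grip_force: 98.2
```

Emit:
servo_tool:
  deltas:
    - [[0,0,0.004],[0,0,0],0]
    - [[0,0,0],[0,0,0],0]

```text
time_s: 28.75
eef_pos: [547.2, -180.2, 43.5]
ee_rot: [0.0, 0.676, 0.737, 0.0]
force: [-2.2, 1.1, 6.1]
grip_width: 0.174
grip_force: 99.6
```

Emit:
servo_tool:
  deltas:
    - [[0,0,0.003],[0,0,0],0]
    - [[0,0,0],[0,0,0],0]

```text
time_s: 28.95
eef_pos: [547.2, -180.2, 43.4]
ee_rot: [0.0, 0.676, 0.737, 0.0]
force: [-3.9, 2.8, 10.7]
grip_width: 0.178
grip_force: 100.1
```

Emit:
servo_tool:
  deltas:
    - [[0,0,-0.004],[0,0,0],0.3]
    - [[0,0,0],[0,0,0],0.5]
    - [[0,0,0],[0,0,0],0.6]
    - [[0,0,0],[0,0,0],0.6]
    - [[0,0,-0.05],[0,0,0],0.6]
    - [[0,0,-0.15],[0,0,0],0.6]
    - [[0,0,-0.2],[0,0,0],0.6]
    - [[0,0,-0.2],[0,0,0],0.6]

```text
time_s: 29.75
eef_pos: [546.8, -180.0, 164.9]
ee_rot: [-0.0, 0.676, 0.737, 0.0]
force: [1.3, -0.4, 0.4]
grip_width: 0.598
grip_force: 0.0
```

Emit:
servo_tool:
  deltas:
    - [[0,0,-0.2],[0,0,0],0.6]
    - [[0,-0.15,-0.15],[0,0,0],0.6]
    - [[0,-0.2,0],[0,0,0],0.6]
    - [[0,-0.2,0],[0,0,0],0.6]
    - [[0,0,0],[0,0,0],0.6]
    - [[0,0,0],[0,0,0],0.6]

```text
time_s: 30.35
eef_pos: [437.5, -189.8, 233.9]
ee_rot: [0.001, 0.676, 0.737, 0.0]
force: [-0.1, 0.8, -0.2]
grip_width: 0.601
grip_force: 0.0
```

```bash
python3 - <<'E'
from h import *
s,R=rep()
a=cv2.imread('pics/side0.png').astype(int)
im=optics.capture('side');cv2.imwrite('pics/side12.png',im)
d=np.abs(im.astype(int)-a).max(2)
for b in blobs(cv2.medianBlur((d>45).astype(np.uint8),3),12): print('side diff',b.min(0),b.max(0))
print('fork roi side mean diff',d[195:290,262:295].mean())
c=cam('side');print('guard/handle top px',proj(c,[[548,-183.6,58],[548,-183.6,132]]).round(1).tolist())
g=im.max(2);g0=a.max(2)
for nm,q in(('now',g),('start',g0)):
    m=np.zeros_like(q,np.uint8);m[215:275,262:298]=(q<50)[215:275,262:298]
    for b in blobs(m,20): print(nm,'fork dark',b.min(0),b.max(0),b.mean(0))
V=np.array([-U[1],U[0],0])
m=np.zeros_like(g,np.uint8);m[134:150,280:310]=(g<60)[134:150,280:310]
for b in blobs(m,5): print('clip dark',b.min(0),b.max(0))
E

```

```text
30.35 j [-0.656  0.177  1.568  0.     1.395 -0.741] p [ 437.45 -189.84  233.92] yaw_y 0.085 z [ 0.0015 -0.001  -1.    ] grip 0.601 0.0 F [-0.1  0.8 -0.2]
side diff [168 380] [175 383]
side diff [228 243] [232 248]
side diff [218 233] [229 241]
side diff [225 222] [230 227]
side diff [ 94 194] [110 204]
side diff [215 188] [284 248]
side diff [ 65 181] [205 311]
side diff [199 174] [212 185]
side diff [ 98 166] [144 180]
side diff [  0 159] [ 15 172]
side diff [289 139] [301 146]
side diff [229 137] [233 157]
side diff [150 136] [157 146]
side diff [ 80 133] [150 164]
side diff [  0 119] [ 16 132]
side diff [ 43 104] [ 66 137]
side diff [244  96] [254 132]
side diff [159  95] [183 152]
side diff [65 89] [117 119]
side diff [92 54] [110  63]
side diff [144  51] [148  58]
side diff [179  44] [238 122]
side diff [177  27] [234  41]
side diff [150   0] [181  16]
fork roi side mean diff 15.918022328548645
guard/handle top px [[276.4, 253.6], [278.1, 224.3]]
now fork dark [272 234] [281 259] [276.83333333 246.95      ]
now fork dark [275 224] [280 230] [277.5  226.65]
start fork dark [273 234] [281 259] [277.26666667 246.93333333]
clip dark [289 138] [302 146]
```

```bash
python3 -c "
from rig import ctrl
print(ctrl.finish_job())"
```

```text
the job is handed in; nothing more can be done
None
```

The large clip is snapped onto the pump's neck with the fork (seat inferred from contact force and the side camera), the fork is back fully down in its block, the small clip was left in the tray, and the job was handed in at about 30 s.

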